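# Jack up the front of the orbital shaker and hold it

## Robot

A 6-joint arm with a two-finger parallel gripper is mounted at the origin on the work surface. World frame = base frame: x ahead of the robot, y to its left, z up, the work surface at z = 0. Lengths are in mm, angles in degrees, forces in N, time in s.
With the tool pointing down it reaches from about 300 to 850 mm from the base axis. Payload 4.2 kg.
Tool frame: the origin (TCP) lies between the finger pads; the fingertips stand ahead of it and the grasp point (between the pads) lies 8 mm behind it (env.tip_reach is the x of the fingertips in the tool frame, in mm); x points along the fingers, y is the direction in which the jaws open and shut, and the axes are right-handed (so a half turn about x gives the same grasp; the last joint's range is limited). The gripper opens to 91 mm and grips with 3 to 60 N. Pads are 32 mm wide; open, the fingers measure 118 mm over their backs; the gripper's body (76 mm by 178 mm) begins 60 mm behind the grasp point.
Start: joints at [-67.838, 18.312, 89.639, -0, 72.044, -1.146], TCP at [227.517, -528.091, 203.476] pointing down, gripper open.
Joint ranges: [-177.97, 177.97], [-48.28, 115.42], [12.27, 149.76], [-77.06, 257.06], [2.81, 150.46], [-146.56, 146.56]. Speed limits (degrees/s): [147.25, 147.25, 180, 180, 180, 180].

## Interface

Orientations are given as [roll, pitch, yaw] about the fixed x, y, z axes, in that order (R = Rz(yaw) Ry(pitch) Rx(roll)).
In Python, from workcell import env, cams gives the robot as it stands.
- The arm moves only by the tool arm_command, never from a script. Its argument "deltas" is a list of rows, each a list of 3 entries, a list of its own where there are three numbers: the opening, from 0 (shut) to 1 (fully open), then the shift along the world's x, y, z in mm, then the turn about the world's z in rad. A call has 1 to 20 rows; each row is the pose to reach, as a shift and turn from the pose commanded when the call began; what a row does not reach only later rows make up. A row lasts 1/10 s, in which the tool goes at most 50 mm and 8.59 degrees, less where a joint would pass 70% of its speed; a pose out of reach is approached as far as the arm can. A call with a gripper value outside its range is refused whole. The fingers move at their own pace and stop on an object; "grip_force" is the grip in N (left out, the last holds). Time passes only in rows, so rows that repeat a pose let the fingers close. It gives the time, the measured TCP pose, the force and the opening at its end, in the units of the state.
- env.state(): the state, without advancing time (a new reading comes with each control period).
- cams.grab_frame(name): name is "side" or "top"; returns a dict with "img" (420x560x3 uint8, red, green, blue), "K" (3x3 intrinsics, pixels), "dist" ([k1, k2, p1, p2, k3] as OpenCV has them; the pictures are not rectified), "rvec" (rotation vector, rad) and "tvec" (3), from world to camera coordinates, as OpenCV has them. Camera axes: x right, y down, z forward; pixel columns grow to the right and rows downward; lengths in mm; the calibration is good to about 2 mm. A picture is of the moment at which its call begins. There is no depth.
- env.job_done(): hands the job in, once; it reports no verdict.
Trained networks look in a picture, given as the dict that the camera call returned (one of the last four; its "shot" number tells which), for a name from the list of things; names that differ only in an ending like _2 or _b are one class to them, and where a whole thing is asked for, a point or a joint stands for the part that bears it (a point fixed in the world has none). Each returns a list of dicts, best first, with "conf" (0 to 1); they miss things now and then, are a little off and sometimes report something else, mostly with a low value. They report only what shows in the picture. A call takes as long as a camera call. They do not tell look-alikes from the thing itself.
- cams.silhouettes(picture, name): "region" (420x560 bool, what is visible of it) and "centre" ([column, row] in pixels, amid what is visible of it).
The state is a dict: "time_s": time; "qpos": joint angles; "qvel": joint speeds; "effort": joint torques, N m; "ee_pos": TCP position; "ee_rot": TCP orientation; "force": force on the tool from outside, world axes, zero at the start; "torque": the same for the moment, N m; "gripper_width": finger opening in mm.
Only numpy, scipy, OpenCV 4.12 (cv2) and the standard library are available. Lean on these libraries where they do the work, as an engineer would, in place of code of your own. Each camera call takes 0.05 s, during which the arm holds its last target.

## Task

The shaker's front feet have to come off the bench so that a colleague can wind out its levelling feet. Stand the amber bottle, which is in the jack's way, upright in the steel tray, then set the lever jack flat on the bench with its saddle centred under the round lift pad of the shaker's front tab, handle still up, and pump the handle down through its full stroke. Finish while holding the handle right down, the jack alone carrying the front and both front feet well clear; do not shove the shaker out of its place, tip the bottle over or move the tube rack, spray bottle or glove carton.

Things in the scene. Friction and masses are not known exactly. Their poses are not given: they have to be found in the camera images.
- shaker: Orbital shaker, a white flat machine 340 wide (its y), 300 deep (its x), 167 high, about 9 kg, loose on four levelling feet with rubber pads. Origin: bench level under its middle; its front (control panel, lift tab) faces its own -x, z up. Housing from 41 to 125 above the bench, platform with rollers to 167.
- lift_pad (a point): Centre of the underside of the round rubber lift pad (diameter 36), 50 above the bench, 185 in front of the shaker's middle, 35 in front of its housing. Bolted under a flat steel tab 50 wide that sticks out 60 from the middle of the front (tab 54 to 62 above the bench, bolt head over the pad's centre, to 68). Lifting it tilts the shaker about its rear feet; load 32 to 44 N.
- front_foot_a (a point): Middle of the underside of one front levelling foot (rubber pad diameter 40); at bench level when the foot stands. It rises about 0.75 of what the lift pad rises. 115 in front of the shaker's middle, 135 to the shaker's +y side.
- front_foot_b (a point): The same on the other front foot, 135 to the shaker's -y side.
- jack: Lever jack, loose, 0.8 kg: dark steel base plate 160 (x) by 70 (y) by 8, and in its middle two upright cheeks (40 across y over both, 34 long in x, tops 64 above the bench, lever between them), to be gripped from above and lifted level. Origin: underside of the plate below the pivot; pivot axis 45 above it, along y. +x to the saddle, -x to the handle, z up.
- saddle (a point): Top of the jack's crowned round steel saddle (diameter 30), on the short lift arm: 60 from the pivot towards +x of the jack and 40 above the bench with the handle up, so it passes 10 below the lift pad. At full stroke the crown's highest point is 67 above the bench and this point lies 3 nearer the pivot, while the tilting pad moves some 4 away from it.
- handle_grip (a point): On the axis of the black rubber hand grip (diameter 26, from 125 to 250 along the straight handle), 200 from the pivot, on the jack's -x side. Handle up it rises 0.52 rad from level: this point is 174 from the pivot in -x and 144 above the bench. Fully down it rises 0.10 rad: 199 from the pivot, 65 above the bench. Its axes turn with the handle.
- pump_handle (a joint): Angle of the jack's lever about its pivot, rad: 0 handle up (rest), 0.42 handle fully down (stop). A weak spring brings it back up; it has no catch, so the load comes down when the handle is let go. The saddle meets the pad at about 0.16; from there holding takes about 12 to 18 N down on the grip at 200 from the pivot, pushed from above or gripped.
- bottle: Amber bottle with paper label and white screw cap, loose, 0.3 kg: body diameter 58 up to 102, neck diameter 23 from 128, cap diameter 27 from 149 to 165. It stands in front of the lift pad, where the jack has to go. Origin: centre of its underside, z up.
- tray: Low open steel tray fixed on the bench, 170 (its x) by 130 (its y) outside, walls 4 thick and 30 high, floor 4 thick. Origin: centre of its underside.
- tube_rack: White two-row tube rack with red-capped tubes, 52 (x) by 224 (y), 98 high, loose. Origin: centre of its underside. Leave it.
- spray_bottle: White spray bottle, diameter 68, 185 high, loose. Origin: centre of its underside. Leave it.
- glove_carton: Green and white glove carton, 210 (x) by 125 (y), 79 high, loose. Origin: centre of its underside. Leave it.
There are look-alikes about, which are no part of the job. What is meant by the bottle is not purple, and is the larger of those in its own colour.

How it is judged:
By the outcome, as a careful person would: the job done as asked, in the order asked, and still so for the second after the job is handed in, while the arm keeps its last pose, push and grip.
It also fails if it takes over 67 s, if anything falls off the work surface, if the arm or the gripper's body presses on something with over 40 N, if the wrist force passes 120 N, or if a joint passes its speed limit or range.

## Working session

There is one attempt and no reset: what is moved stays moved. The work goes in short steps, Python scripts to look and compute and a tool call to move; the robot and the scene stay as the last step left them, time stands still between calls to the robot, and variables do not carry over. Pictures are saved under pics/ and viewed, and the job is handed in when it is done.

Besides the shell and the picture viewer there is one more tool, called after "Emit:" as name([rows], argument=value, ...), one row to a line, values as JSON. arm_command: Moves the arm, as the interface text tells. Its arguments: {"type":"object","properties":{"deltas":{"type":"array","items":{"type":"array"}},"grip_force":{"type":"number"}},"required":["deltas"]}

```bash
ls -la; mkdir -p pics
python3 - <<'E'
from workcell import env, cams
import cv2
print(env.state()); print(env.tip_reach)
for n in ("side","top"):
    f=cams.grab_frame(n); cv2.imwrite(f"pics/{n}0.png",f["img"][:,:,::-1]); print(n,f["K"],f["dist"],f["rvec"],f["tvec"],f["shot"])
E
```

```text
total 12
drwxr-xr-x  3 agent agent 4096 Dec  6 22:23 .
drwxr-xr-x 23 root  root  4096 Dec  6 22:23 ..
drwxr-xr-x  2 agent agent 4096 Dec  6 22:23 pics
{'time_s': 0.0, 'qpos': array([-6.78386035e+01,  1.83516958e+01,  8.97082184e+01,  1.81681339e-04,
        7.20437644e+01, -1.14758468e+00]), 'qvel': array([-0.08342259, -0.04130526,  0.02356979, -0.03116904, -0.01575166,
       -0.03471389]), 'effort': array([-3.64764301e-04, -4.12463272e+01, -2.31973153e+01,  7.27098039e-02,
        4.57396929e-02, -1.48428239e-04]), 'ee_pos': array([ 227.30386364, -527.57641729,  202.60747759]), 'ee_rot': array([-91.24304044,  89.89632125, 112.0658846 ]), 'force': array([ 0.170149  , -0.64047946, -0.18353478]), 'torque': array([-0.00453163,  0.01154005, -0.01492947]), 'gripper_width': 90.96327372327022}
11.0
side [[443.62147614   0.         279.59107837]
 [  0.         443.62147614 210.87440395]
 [  0.           0.           1.        ]] [-0.13372389  0.          0.          0.          0.        ] [ 0.88597495 -2.44140471  1.1236268 ] [440.91725492 327.62756521 837.367564  ] 1
top [[479.4445659    0.         276.68677645]
 [  0.         479.4445659  209.48052553]
 [  0.           0.           1.        ]] [-0.08945805  0.          0.          0.          0.        ] [ 2.17506766 -2.18010251  0.11458327] [ -34.76815077  577.51815022 1326.33347152] 2
```

View pics/side0.png

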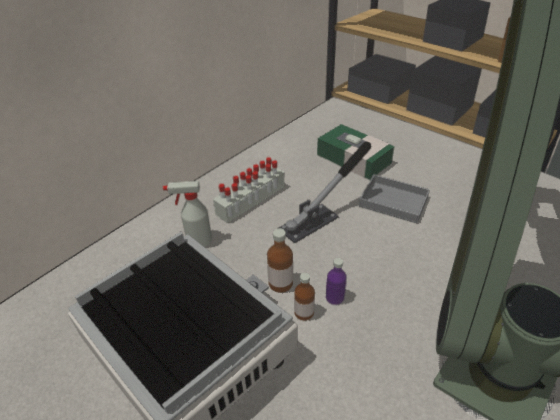

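View pics/top0.png

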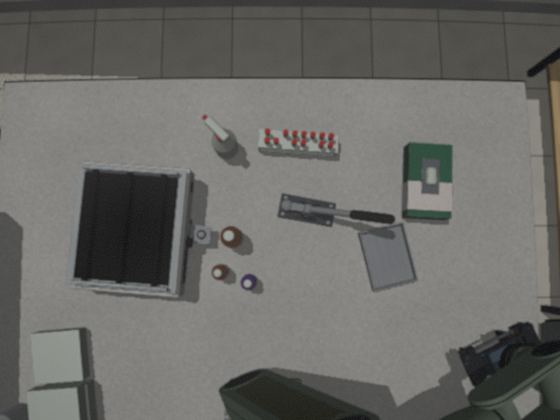

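Candidates for the bottle: the large amber bottle (top 231,237; side 280,262), the small amber one (top 220,271; side 304,298) and the purple one (top 249,282; side 336,283). The choice is the large amber bottle, which stands directly in front of the lift tab. Next I measure.

```bash
cat > h.py <<'E'
import numpy as np, cv2
from workcell import env, cams
def proj(f,P):
    P=np.atleast_2d(np.asarray(P,float)); return cv2.projectPoints(P,np.array(f["rvec"]),np.array(f["tvec"]),np.array(f["K"]),np.array(f["dist"]))[0][:,0]
def onz(f,px,z):
    px=np.asarray(px,float).reshape(-1,1,2)
    n=cv2.undistortPoints(px,np.array(f["K"]),np.array(f["dist"]))[:,0]
    R=cv2.Rodrigues(np.array(f["rvec"]))[0]; t=np.array(f["tvec"]).ravel()
    C=-R.T@t; d=np.c_[n,np.ones(len(n))]@R
    return C+d*((z-C[2])/d[:,2])[:,None]
def crop(f,c,r,name,s=4):
    x0,y0=max(0,c[0]-r),max(0,c[1]-r); im=f["img"][y0:c[1]+r,x0:c[0]+r,::-1]
    cv2.imwrite(name,cv2.resize(im,None,fx=s,fy=s,interpolation=cv2.INTER_CUBIC)); print(name,"origin",x0,y0,"scale",s)
E
python3 - <<'E'
from h import *
T=cams.grab_frame("top"); S=cams.grab_frame("side")
import pickle; pickle.dump((T,S),open("f0.pkl","wb"))
for n in ["bottle","tray","jack","saddle","handle_grip","lift_pad","shaker","tube_rack","spray_bottle","glove_carton"]:
    for nm,f in(("T",T),("S",S)):
        for d in cams.silhouettes(f,n)[:4]:
            r=d["region"]; ys,xs=np.nonzero(r)
            rect=cv2.minAreaRect(np.c_[xs,ys].astype(np.float32)); 
            print(n,nm,round(d["conf"],2),np.round(d["centre"],1),r.sum(),"z0:",onz(f,d["centre"],0).round()[0][:2], "bbox",xs.min(),xs.max(),ys.min(),ys.max())
            np.save(f"pics/{n}_{nm}_{int(d['centre'][0])}.npy",r)
crop(T,(225,250),45,"pics/c1.png",6); crop(T,(330,220),80,"pics/c2.png",5)
crop(S,(280,270),70,"pics/c3.png",5);crop(S,(330,180),75,"pics/c4.png",5)
E
```

```text
bottle T 0.85 [229.3 239.2] 417 z0: [495. 100.] bbox 220 243 226 247
bottle T 0.78 [247.1 283. ] 193 z0: [370.  48.] bbox 240 255 274 289
bottle T 0.65 [317.3 210.1] 1923 z0: [ 578. -154.] bbox 278 395 193 226
bottle T 0.63 [220.7 271.4] 211 z0: [403. 124.] bbox 211 228 265 279
bottle S 0.77 [279.7 266.5] 1349 z0: [536.  51.] bbox 267 293 228 292
bottle S 0.72 [335.6 284.9] 767 z0: [397.  13.] bbox 326 346 258 304
bottle S 0.57 [304.6 298.3] 724 z0: [428.  90.] bbox 294 314 274 319
tray T 0.93 [385.3 258.5] 2765 z0: [ 438. -348.] bbox 359 417 222 289
tray S 0.69 [391.5 197.1] 2231 z0: [ 460. -361.] bbox 359 429 175 222
tray S 0.55 [334.2 181.9] 930 z0: [ 633. -317.] bbox 286 370 142 229
jack T 0.67 [313.3 211.7] 1830 z0: [ 573. -142.] bbox 278 394 194 226
jack S 0.9 [315.4 211.3] 1859 z0: [ 594. -171.] bbox 282 370 141 241
saddle T 0.77 [346.9 213.4] 947 z0: [ 568. -239.] bbox 282 395 200 223
saddle S 0.81 [333.2 186.3] 916 z0: [ 622. -297.] bbox 286 369 142 229
saddle S 0.59 [180.9 329. ] 27777 z0: [582. 327.] bbox 68 297 232 419
handle_grip T 0.9 [353.8 218.3] 861 z0: [ 554. -259.]
[... 504 characters left out ...]
.] bbox 66 210 161 296
tube_rack S 0.84 [251.7 189.5] 2472 z0: [ 802. -132.] bbox 213 283 157 222
spray_bottle T 0.92 [223.1 140.7] 777 z0: [783. 120.] bbox 205 237 116 158
spray_bottle T 0.47 [426.7 179.4] 3851 z0: [ 668. -477.] bbox 400 452 142 219
spray_bottle S 0.76 [193.4 208. ] 1612 z0: [873.  36.] bbox 163 211 181 246
spray_bottle S 0.74 [353.7 148.8] 2305 z0: [ 690. -512.] bbox 317 393 124 178
glove_carton T 0.86 [427.4 182.5] 3829 z0: [ 659. -479.] bbox 400 453 142 219
glove_carton S 0.96 [352.8 151.3] 2347 z0: [ 683. -497.] bbox 317 394 125 178
pics/c1.png origin 180 205 scale 6
pics/c2.png origin 250 140 scale 5
pics/c3.png origin 210 200 scale 5
pics/c4.png origin 255 105 scale 5
```

View pics/c1.png

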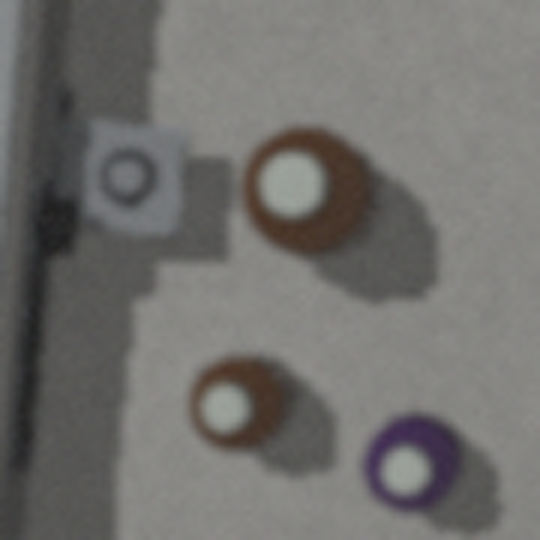

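View pics/c2.png

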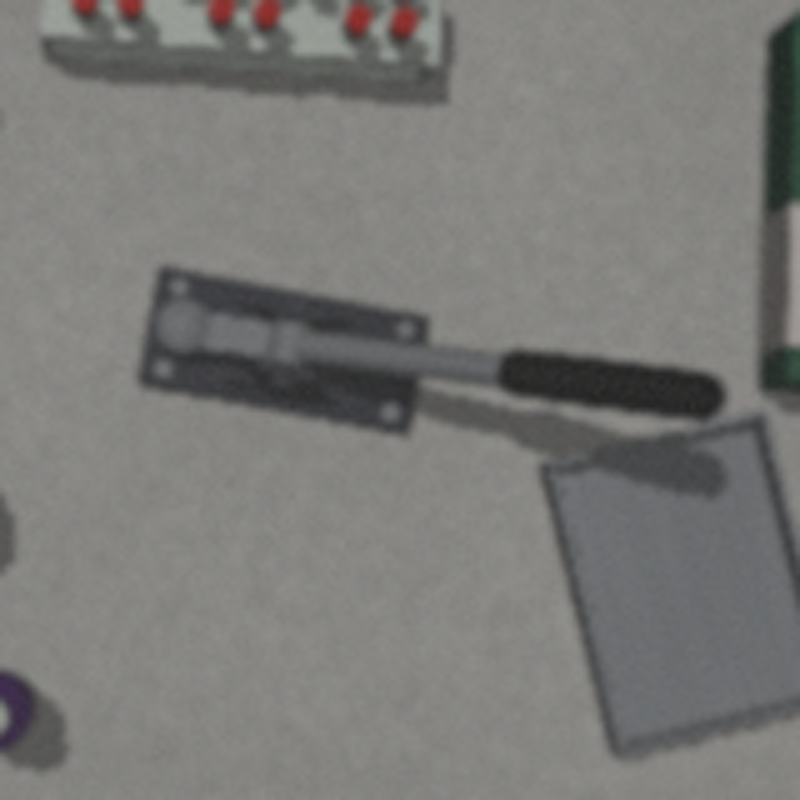

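View pics/c3.png

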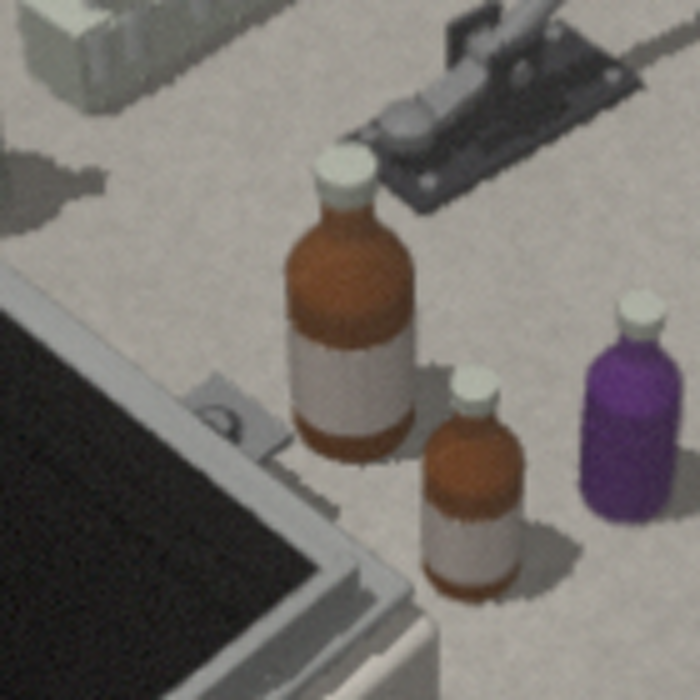

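View pics/c4.png

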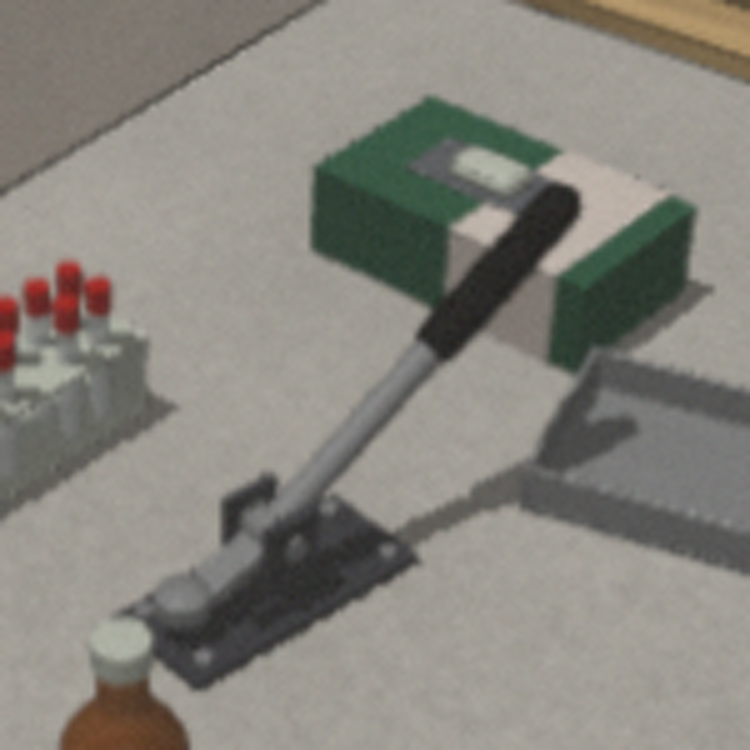

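Run:
```python
from h import *
import pickle
T,S=pickle.load(open("f0.pkl","rb"))
def P(f,o,s,pts,z): 
    p=(np.array(pts,float)+.5)/s-.5+np.array(o); return onz(f,p,z)[:,:2].round(1).tolist()
print("cap T",P(T,(180,205),6,[(292,184)],165),"S",P(S,(210,200),5,[(346,160)],165))
print("bolt T",P(T,(180,205),6,[(128,178)],68),"S",P(S,(210,200),5,[(222,422)],68))
print("tab corners T",P(T,(180,205),6,[(92,118),(185,128),(182,236),(88,225)],62))
print("tab S",P(S,(210,200),5,[(222,375),(290,437)],62))
j=P(T,(250,140),5,[(162,268),(428,320),(408,432),(140,383)],8);print("jack T",j,np.mean(j,0))
print("jack S",P(S,(255,105),5,[(200,690),(417,560)],8))
print("saddle T",P(T,(250,140),5,[(182,322)],40),"S",P(S,(255,105),5,[(183,598)],40))
print("grip end T",P(T,(250,140),5,[(712,393)],169))
print("tray T",P(T,(250,140),5,[(543,466),(762,417),(620,755)],30))
print("tray S",P(S,(255,105),5,[(522,475),(600,350)],30))
print("cam T",onz(T,[(200,200)],0), onz(T,[(0,80),(525,80)],0))
crop(T,(385,255),40,"pics/d1.png",8);crop(S,(390,195),45,"pics/d2.png",8)
crop(T,(140,230),80,"pics/d3.png",5);
```

```text
cap T [[499.3, 87.7]] S [[500.5, 89.9]]
bolt T [[506.1, 171.2]] S [[503.8, 171.6]]
tab corners T [[533.8, 189.0], [529.2, 146.2], [479.9, 147.2], [484.9, 190.2]]
tab S [[526.1, 148.2], [479.2, 155.6]]
jack T [[626.3, -51.7], [596.0, -204.6], [531.5, -192.2], [560.0, -38.9]] [ 578.45 -121.85]
jack S [[555.4, -30.7], [527.4, -183.9]]
saddle T [[591.6, -62.1]] S [[584.0, -52.1]]
grip end T [[541.2, -327.8]]
tray T [[510.8, -265.7], [538.0, -391.5], [348.8, -306.5]]
tray S [[509.7, -258.1], [538.1, -388.7]]
cam T [[607.98747119 185.11971076   0.        ]] [[ 980.04296387  810.10472129    0.        ]
 [ 978.95018012 -801.73966938    0.        ]]
pics/d1.png origin 345 215 scale 8
pics/d2.png origin 345 150 scale 8
pics/d3.png origin 60 150 scale 5
```

View pics/d1.png

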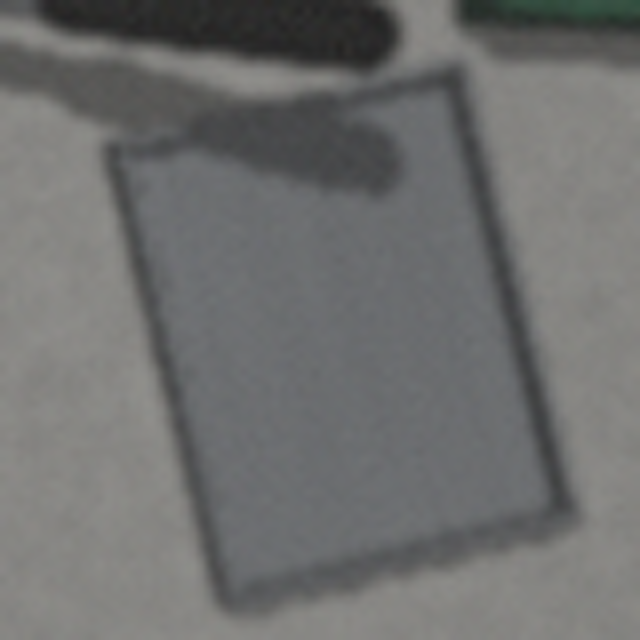

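View pics/d3.png

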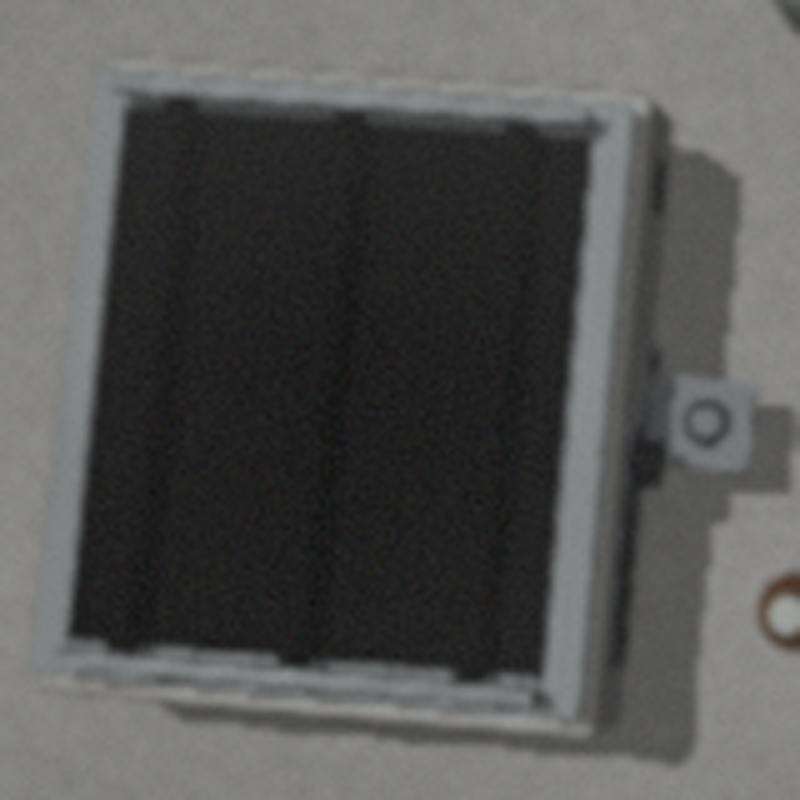

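```bash
cat >> h.py <<'E'
from scipy.optimize import least_squares
def cp(o,s,p): return (np.array(p,float)+.5)/s-.5+np.array(o)
def tri(obs,z=None,z0=50):
    # obs: list (frame,pixel); z fixed or free
    def fn(v): 
        P=[v[0],v[1],z if z is not None else v[2]]
        return np.concatenate([proj(f,P)[0]-p for f,p in obs])
    r=least_squares(fn,[500,0] if z is not None else [500,0,z0]); return r.x.round(1), np.abs(r.fun).max().round(2)
E
python3 - <<'E'
from h import *
import pickle
T,S=pickle.load(open("f0.pkl","rb"))
c1=lambda p:(T,cp((180,205),6,p)); c2=lambda p:(T,cp((250,140),5,p)); c3=lambda p:(S,cp((210,200),5,p)); c4=lambda p:(S,cp((255,105),5,p))
print("cap",tri([c1((292,184)),c3((346,160))]),tri([c1((292,184)),c3((346,160))],165))
print("small cap",tri([c1((226,406)),c3((475,380))]))
print("purple cap",tri([c1((407,470)),c3((641,305))]))
print("bolt",tri([c1((128,178)),c3((222,424))]),tri([c1((128,178)),c3((222,424))],68))
print("saddle",tri([c2((182,322)),c4((183,590))]))
d3=lambda p:cp((60,150),5,p)
def yaw(a,b,z):
    A,B=onz(T,[d3(a),d3(b)],z); v=B-A; return np.degrees(np.arctan2(v[1],v[0])).round(2),np.linalg.norm(v).round(1),A.round(),B.round()
print(yaw((590,715),(635,105),167),yaw((540,680),(595,135),167),yaw((70,640),(125,105),167))
print(yaw((635,105),(105,80),167),yaw((540,680),(70,640),167))
R=cv2.Rodrigues
from scipy.spatial.transform import Rotation as Ro
st=env.state(); print(Ro.from_euler("xyz",st["ee_rot"],degrees=True).as_matrix().round(3), st["ee_pos"])
E
```

```text
cap (array([500.4,  88.6, 164. ]), np.float64(0.44)) (array([500.1,  88.9]), np.float64(0.46))
small cap (array([405.8, 120.6, 120.6]), np.float64(0.36))
purple cap (array([378.3,  42.2, 118.8]), np.float64(0.45))
bolt (array([505.4, 171. ,  65. ]), np.float64(0.29)) (array([504.5, 171.7]), np.float64(0.58))
saddle (array([592.3, -62.3,  33.8]), np.float64(0.01))
(np.float64(-3.42), np.float64(309.3), array([356., 214., 167.]), array([664., 195., 167.])) (np.float64(-4.89), np.float64(276.9), array([373., 239., 167.]), array([649., 216., 167.])) (np.float64(-4.07), np.float64(274.8), array([392., 480., 167.]), array([666., 461., 167.]))
(np.float64(86.97), np.float64(277.1), array([664., 195., 167.]), array([679., 472., 167.])) (np.float64(85.57), np.float64(241.9), array([373., 239., 167.]), array([392., 480., 167.]))
[[ 0.     0.396 -0.918]
 [-0.    -0.918 -0.396]
 [-1.     0.     0.   ]] [ 227.51734514 -528.07380611  203.47029448]
```

Emit:
arm_command([
  [1, [20, 45, 30], 0.1],
  [1, [40, 90, 60], 0.2],
  [1, [60, 135, 60], 0.3],
  [1, [80, 180, 60], 0.4],
  [1, [100, 226, 60], 0.5],
  [1, [120, 271, 60], 0.6],
  [1, [140, 317, 60], 0.7],
  [1, [160, 362, 60], 0.8],
  [1, [180, 407, 60], 0.9],
  [1, [200, 452, 60], 0.97],
  [1, [220, 498, 60], 0.97],
  [1, [240, 543, 60], 0.97],
  [1, [260, 588, 60], 0.97],
  [1, [272.5, 617, 60], 0.97],
  [1, [272.5, 617, 60], 0.97],
  [1, [272.5, 617, 60], 0.97],
  [1, [272.5, 617, 60], 0.97],
])

```text
time_s: 2.9
ee_pos: [499.5, 88.0, 263.4]
ee_rot: [-23.4, 90.0, -124.5]
force: [-0.7, -0.4, -0.1]
gripper_width: 91.6
```

Emit:
arm_command([
  [1, [0.5, 1, -30], 0],
  [1, [0.5, 1, -60], 0],
  [1, [0.5, 1, -90], 0],
  [1, [0.5, 1, -105], 0],
  [1, [0.5, 1, -116], 0],
  [1, [0.5, 1, -116], 0],
  [1, [0.5, 1, -116], 0],
])

```text
time_s: 3.6
ee_pos: [501.0, 89.4, 148.3]
ee_rot: [107.7, 89.9, 6.5]
force: [-0.5, 0.2, -0.0]
gripper_width: 91.3
```

Run:
```python
from h import *
S=cams.grab_frame("side");T=cams.grab_frame("top")
crop(S,(280,240),75,"pics/e1.png",4)
st=env.state();print(st["time_s"],st["ee_pos"],st["force"])
from scipy.spatial.transform import Rotation as Ro
print(Ro.from_euler("xyz",st["ee_rot"],degrees=True).as_matrix().round(3)[:,1])
```

```text
pics/e1.png origin 205 165 scale 4
3.7 [501.34406976  89.75950727 148.6791126 ] [0.50239115 0.14072242 0.14318989]
[ 0.981 -0.193  0.002]
```

View pics/e1.png

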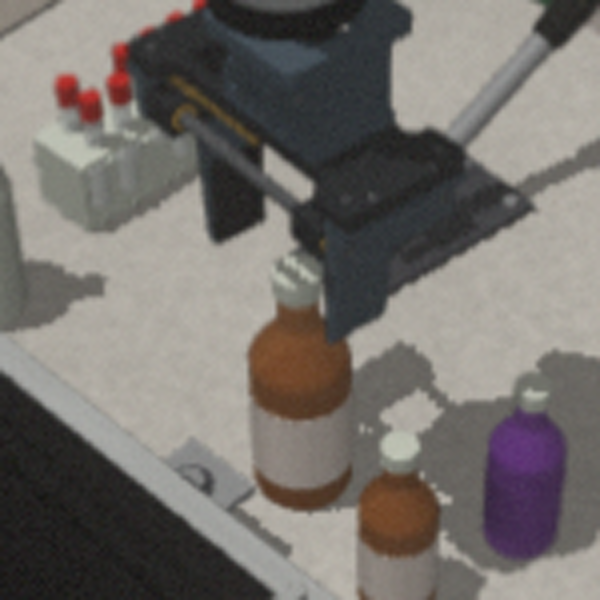

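The cap (crop 297,280) sits between the open fingers, so I close.

Emit:
arm_command([
  [0, [0, 0, 0], 0],
  [0, [0, 0, 0], 0],
  [0, [0, 0, 0], 0],
  [0, [0, 0, 0], 0],
  [0, [0, 0, 0], 0],
  [0, [0, 0, 0], 0],
  [0, [0, 0, 0], 0],
  [0, [0, 0, 0], 0],
  [0, [0, 0, 0], 0],
  [0, [0, 0, 0], 0],
], grip_force=25)

```text
time_s: 4.7
ee_pos: [500.4, 89.9, 147.4]
ee_rot: [-79.8, 90.0, 179.1]
force: [0.0, 0.3, 0.4]
gripper_width: 25.9
```

Emit:
arm_command([
  [0, [0, 0, 5], 0],
  [0, [0, 0, 12], 0],
  [0, [0, 0, 22], 0],
  [0, [0, 0, 35], 0],
  [0, [0, 0, 50], 0],
  [0, [0, 0, 65], 0],
  [0, [0, 0, 75], 0],
  [0, [0, 0, 80], 0],
  [0, [0, 0, 80], 0],
])

```text
time_s: 5.6
ee_pos: [500.8, 89.9, 228.2]
ee_rot: [108.5, 89.9, 7.4]
force: [-0.7, -1.2, -2.8]
gripper_width: 26.1
```

Run:
```python
from h import *
S=cams.grab_frame("side")
crop(S,(280,220),75,"pics/e2.png",4)
st=env.state();print(st["time_s"],st["ee_pos"],st["force"],st["gripper_width"])
```

```text
pics/e2.png origin 205 145 scale 4
5.65 [500.42027414  89.8898487  227.46393009] [ 0.65437196  0.22699581 -2.57991081] 26.22121251853438
```

View pics/e2.png

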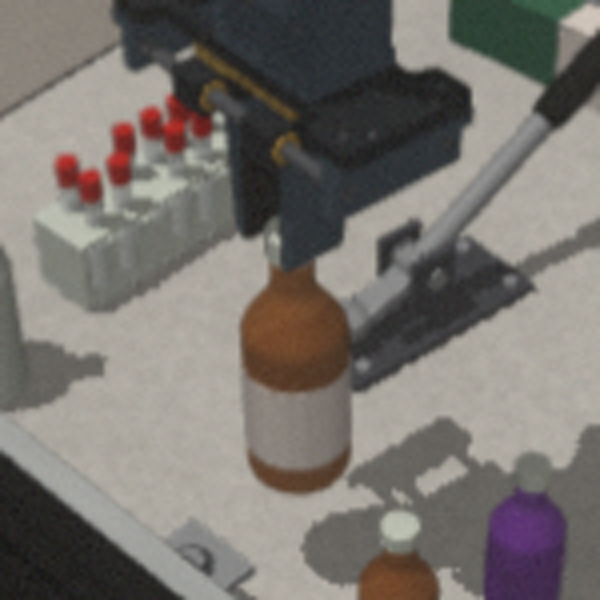

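Emit:
arm_command([
  [0, [-1, -6, 0], 0],
  [0, [-3, -18, 0], 0],
  [0, [-6, -38, 0], 0],
  [0, [-10, -62, 0], 0],
  [0, [-14, -90, 0], 0],
  [0, [-19, -120, 0], 0],
  [0, [-24, -150, 0], 0],
  [0, [-29, -180, 0], 0],
  [0, [-34, -210, 0], 0],
  [0, [-38, -240, 0], 0],
  [0, [-43, -270, 0], 0],
  [0, [-48, -300, 0], 0],
  [0, [-53, -330, 0], 0],
  [0, [-58, -360, 0], 0],
  [0, [-62, -388, 0], 0],
  [0, [-66, -412, 0], 0],
  [0, [-68, -428, 0], 0],
  [0, [-70, -437, 0], 0],
  [0, [-70.5, -442, 0], 0],
  [0, [-70.5, -442, 0], 0],
])

```text
time_s: 7.65
ee_pos: [429.9, -352.1, 227.3]
ee_rot: [-154.4, 90.0, 104.5]
force: [0.1, -0.1, -2.7]
gripper_width: 26.2
```

Run:
```python
from h import *
S=cams.grab_frame("side")
crop(S,(385,170),75,"pics/e3.png",4)
st=env.state();print(st["time_s"],st["ee_pos"],st["force"],st["gripper_width"])
print(proj(S,[[430,-352,4],[430,-352,84]]))
```

```text
pics/e3.png origin 310 95 scale 4
7.7 [ 430.05965227 -351.56271661  227.40034823] [ 0.4077102   0.25266702 -2.25870676] 25.75428676235146
[[399.41735892 201.73932022]
 [403.73094309 179.06014431]]
```

View pics/e3.png

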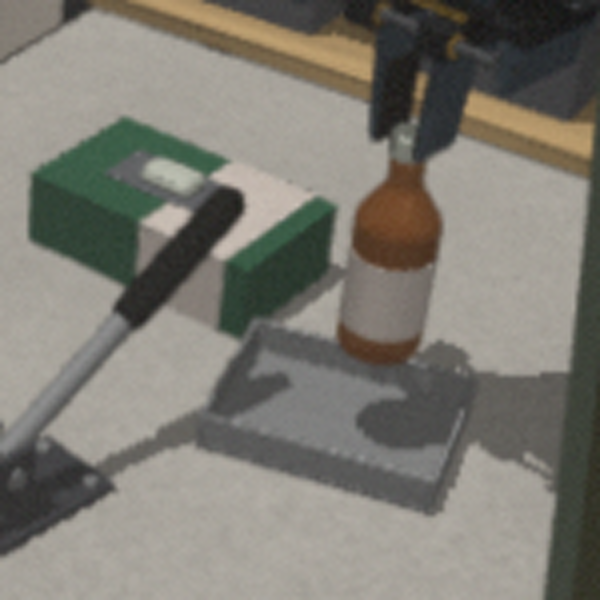

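Emit:
arm_command([
  [0, [0, 0, -8], 0],
  [0, [0, 0, -22], 0],
  [0, [0, 0, -38], 0],
  [0, [0, 0, -54], 0],
  [0, [0, 0, -66], 0],
  [0, [0, 0, -71], 0],
  [0, [0, 0, -73], 0],
  [0, [0, 0, -75], 0],
  [0, [0, 0, -76], 0],
  [0, [0, 0, -76], 0],
  [0, [0, 0, -76], 0],
])

```text
time_s: 8.8
ee_pos: [430.2, -352.3, 151.8]
ee_rot: [63.5, 90.0, -37.6]
force: [0.8, -0.2, -1.9]
gripper_width: 25.9
```

Emit:
arm_command([
  [0, [0, 0, -0.7], 0],
  [0, [0, 0, -1.2], 0],
  [0, [0, 0, -1.2], 0],
  [0, [0, 0, -1.2], 0],
])

```text
time_s: 9.2
ee_pos: [430.4, -352.6, 151.4]
ee_rot: [55.1, 89.9, -46.0]
force: [-0.8, -0.4, 4.9]
gripper_width: 25.9
```

Contact (+4.9 N). I release, opening only partly to start with, then rise.

Emit:
arm_command([
  [0.4, [0, 0, 0], 0],
  [0.6, [0, 0, 0], 0],
  [0.8, [0, 0, 0], 0],
  [1, [0, 0, 0], 0],
  [1, [0, 0, 0], 0],
  [1, [0, 0, 0], 0],
  [1, [0, 0, 0], 0],
  [1, [0, 0, 15], 0],
  [1, [0, 0, 45], 0],
  [1, [0, 0, 80], 0],
  [1, [0, 0, 100], 0],
  [1, [0, 0, 100], 0],
])

```text
time_s: 10.4
ee_pos: [431.4, -353.2, 253.6]
ee_rot: [61.2, 89.6, -39.9]
force: [0.6, -1.0, -0.2]
gripper_width: 91.6
```

Run:
```python
from h import *
import pickle
S=cams.grab_frame("side"); T=cams.grab_frame("top"); pickle.dump((T,S),open("f1.pkl","wb"))
crop(S,(370,190),75,"pics/e4.png",4); crop(T,(340,220),75,"pics/e5.png",4)
st=env.state();print(st["time_s"],st["ee_pos"],st["force"],st["gripper_width"])
```

```text
pics/e4.png origin 295 115 scale 4
pics/e5.png origin 265 145 scale 4
10.5 [ 429.77011377 -351.90378699  249.77271908] [-1.19847839  0.22243599  0.56739209] 91.24951669508121
```

View pics/e4.png

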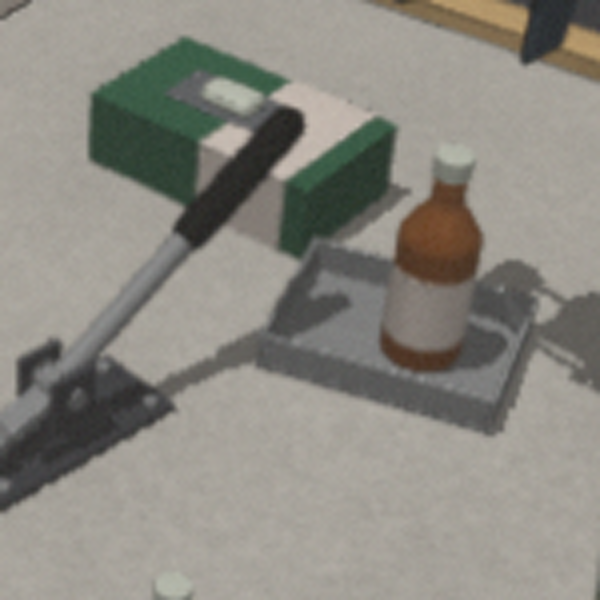

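View pics/e5.png

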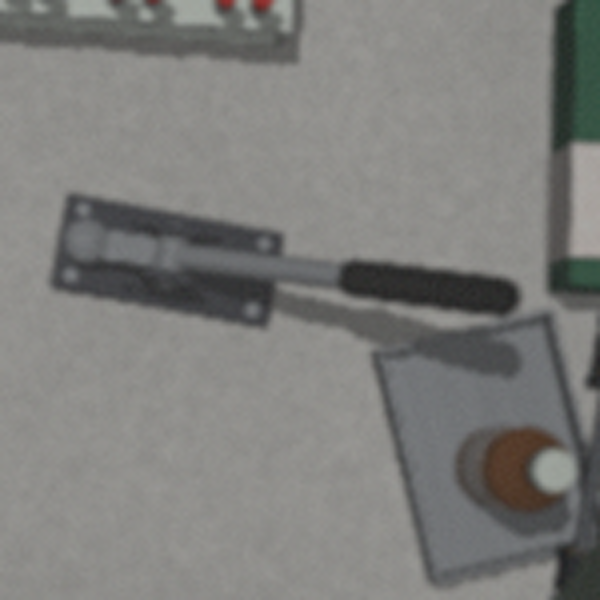

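Run:
```python
from h import *
import pickle
T,S=pickle.load(open("f0.pkl","rb"))
c2=lambda p:(T,cp((250,140),5,p)); c4=lambda p:(S,cp((255,105),5,p))
P=[]
for a,b in [((163,370),(204,657)),((390,412),(388,551)),((405,328),(329,508))]:
    print(tri([c2(a),c4(b)],z0=10),tri([c2(a),c4(b)],9)); P.append(tri([c2(a),c4(b)],9)[0])
print("4th T",onz(T,[c2((179,287))[1]],9))
print("centre from diag",(P[0]+P[2])/2,"yaw",np.degrees(np.arctan2(*(P[0]-P[1])[::-1])))
st=env.state(); print(st["ee_pos"])
```

```text
(array([568.3, -51.4,   8.2]), np.float64(0.35)) (array([568.1, -51.1]), np.float64(0.36))
(array([ 543.9, -181.6,    7. ]), np.float64(0.33)) (array([ 543.4, -180.8]), np.float64(0.38))
(array([ 591.9, -191.3,    6.5]), np.float64(0.13)) (array([ 591.1, -190.3]), np.float64(0.41))
4th T [[615.1551067  -61.41276506   9.        ]]
centre from diag [ 579.6 -120.7] yaw 79.2177320980526
[ 429.77011377 -351.90378699  249.77271908]
```

Emit:
arm_command([
  [1, [20, 31, 0], 0],
  [1, [45, 70, 0], 0],
  [1, [70, 109, 0], 0],
  [1, [95, 147, 0], 0],
  [1, [120, 186, 0], 0],
  [1, [140, 217, 0], 0],
  [1, [149.3, 231, 0], 0],
  [1, [149.3, 231, 0], 0],
  [1, [149.3, 231, -40], 0],
  [1, [149.3, 231, -80], 0],
  [1, [149.3, 231, -120], 0],
  [1, [149.3, 231, -145], 0],
  [1, [149.3, 231, -150], 0],
  [1, [149.3, 231, -150], 0],
  [1, [149.3, 231, -150], 0],
])

```text
time_s: 12.0
ee_pos: [580.1, -122.2, 101.8]
ee_rot: [82.8, 89.8, -18.4]
force: [0.7, 0.3, 0.4]
gripper_width: 91.1
```

Run:
```python
from h import *
S=cams.grab_frame("side"); T=cams.grab_frame("top")
crop(S,(315,190),60,"pics/g1.png",5); crop(T,(310,210),60,"pics/g2.png",5)
st=env.state();print(st["time_s"],st["ee_pos"],st["force"],st["gripper_width"])
```

```text
pics/g1.png origin 255 130 scale 5
pics/g2.png origin 250 150 scale 5
12.1 [ 580.36423345 -121.76186237  102.13021926] [-0.16584985  0.2879307  -0.40235325] 91.2837272056372
```

View pics/g1.png

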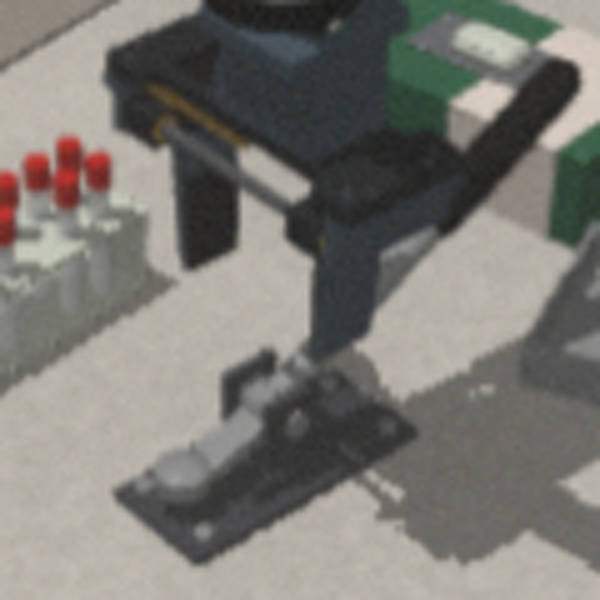

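View pics/g2.png

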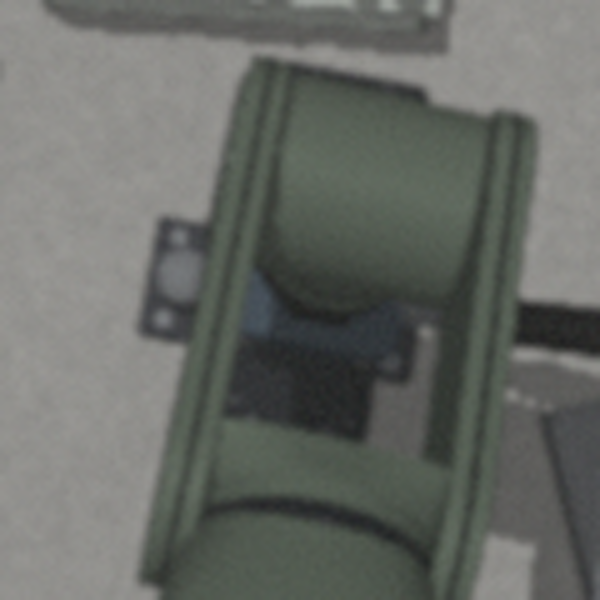

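The fingers straddle the cheeks, so I lower and close.

Emit:
arm_command([
  [1, [0, 0, -20], 0],
  [1, [0, 0, -38], 0],
  [1, [0, 0, -48], 0],
  [1, [0, 0, -52], 0],
  [1, [0, 0, -52], 0],
  [1, [0, 0, -52], 0],
  [0, [0, 0, -52], 0],
  [0, [0, 0, -52], 0],
  [0, [0, 0, -52], 0],
  [0, [0, 0, -52], 0],
  [0, [0, 0, -52], 0],
  [0, [0, 0, -52], 0],
  [0, [0, 0, -52], 0],
  [0, [0, 0, -52], 0],
  [0, [0, 0, -52], 0],
], grip_force=55)

```text
time_s: 13.6
ee_pos: [578.9, -121.0, 48.2]
ee_rot: [-94.1, 90.0, 164.8]
force: [-1.2, 0.7, 1.0]
gripper_width: 39.3
```

Emit:
arm_command([
  [0, [0, 0, 3], 0],
  [0, [0, 0, 8], 0],
  [0, [0, 0, 15], 0],
  [0, [0, 0, 22], 0],
  [0, [0, 0, 25], 0],
  [0, [0, 0, 25], 0],
])

```text
time_s: 14.2
ee_pos: [579.8, -121.2, 74.1]
ee_rot: [89.1, 89.9, -12.0]
force: [-0.0, -0.1, -8.0]
gripper_width: 39.1
```

Run:
```python
from h import *
S=cams.grab_frame("side")
crop(S,(315,190),60,"pics/g3.png",5)
st=env.state();print(st["time_s"],st["ee_pos"],st["force"],st["torque"],st["gripper_width"])
```

```text
pics/g3.png origin 255 130 scale 5
14.25 [ 579.43906247 -121.0966417    73.56761098] [-0.7280772  -0.32536917 -7.84235696] [ 0.24289549 -0.11034315  0.00336179] 39.23465488292078
```

View pics/g3.png

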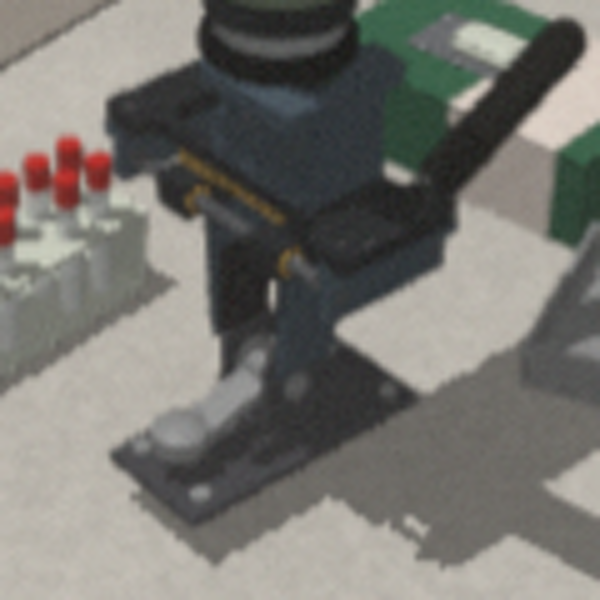

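Emit:
arm_command([
  [0, [-1, 4, 0], 0],
  [0, [-4, 14, 0], 0.01],
  [0, [-8, 28, 0], 0.03],
  [0, [-13, 46, 0], 0.07],
  [0, [-18, 64, 0], 0.12],
  [0, [-23, 82, 0], 0.17],
  [0, [-28, 100, 0], 0.22],
  [0, [-34, 118, 0], 0.27],
  [0, [-39, 136, 0], 0.32],
  [0, [-43, 150, 0], 0.36],
  [0, [-46, 161, 0], 0.385],
  [0, [-48, 168, 0], 0.395],
  [0, [-48.5, 170, 0], 0.398],
  [0, [-48.5, 170, 0], 0.398],
  [0, [-48.5, 170, -8], 0.398],
  [0, [-48.5, 170, -17], 0.398],
  [0, [-48.5, 170, -22], 0.398],
  [0, [-48.5, 170, -22], 0.398],
  [0, [-48.5, 170, -22], 0.398],
])

```text
time_s: 16.15
ee_pos: [530.8, 48.7, 51.0]
ee_rot: [-93.8, 90.0, -172.1]
force: [0.6, -0.3, -7.6]
gripper_width: 39.5
```

Run:
```python
from h import *
import pickle
S=cams.grab_frame("side"); T=cams.grab_frame("top"); pickle.dump((T,S),open("f2.pkl","wb"))
crop(S,(275,250),60,"pics/g4.png",5); crop(T,(225,230),60,"pics/g5.png",5)
st=env.state();print(st["time_s"],st["ee_pos"],st["force"],st["torque"],st["gripper_width"])
from scipy.spatial.transform import Rotation as Ro
v=Ro.from_euler("xyz",st["ee_rot"],degrees=True).as_matrix()[:,1]; print(v,np.degrees(np.arctan2(v[1],v[0])))
```

```text
pics/g4.png origin 215 190 scale 5
pics/g5.png origin 165 170 scale 5
16.25 [531.17830255  48.85696702  51.4661939 ] [-0.12130164 -0.36050776 -7.94687506] [ 0.2292196  -0.04602401  0.02262942] 39.16795982816578
[9.79281731e-01 2.02501236e-01 7.34962530e-04] 11.683265937568724
```

View pics/g4.png

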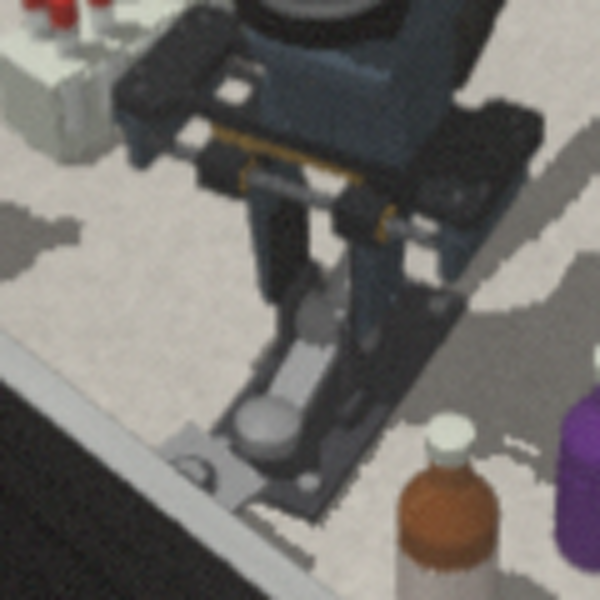

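View pics/g5.png

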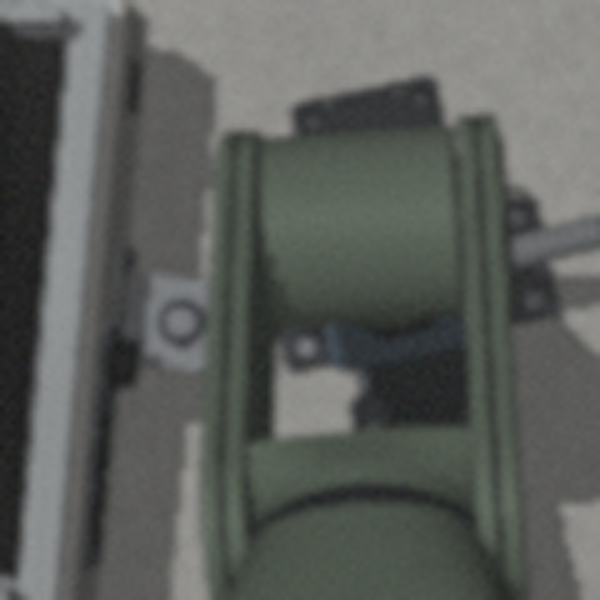

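Run:
```python
from h import *
import pickle
T,S=pickle.load(open("f2.pkl","rb"))
print("saddle seen",cp((215,190),5,(267,413)),"pred",proj(S,[[518.5,107.5,43.4]]), "seen->xy",onz(S,[cp((215,190),5,(267,413))],43.4))
print("plate corner near tab pred (z8+3)",[proj(S,[[531-16.6+s*34.2+0, 48.9+78.3+s*7.3,11]]) for s in(1,-1)])
print("bolt S",onz(S,[cp((215,190),5,(194,473))],68),"T",onz(T,[cp((165,170),5,(182,321))],68))
# rivet T in plate: (303,347); far (313,120),(420,97)
print(onz(T,cp((165,170),5,[(303,347),(313,120),(420,97),(538,300),(522,213)]),12).round(1))
```

```text
saddle seen [268.  272.2] pred [[269.03715484 271.32006995]] seen->xy [[518.544424   111.02208608  43.4       ]]
plate corner near tab pred (z8+3) [array([[252.25587125, 281.20919443]]), array([[278.57190898, 291.97686947]])]
bolt S [[504.38799853 172.87399846  68.        ]] T [[507.31158721 171.02789447  68.        ]]
[[495.  110.2  12. ]
 [624.9 105.4  12. ]
 [638.1  44.1  12. ]
 [521.4 -23.3  12. ]
 [571.2 -14.3  12. ]]
```

Emit:
arm_command([
  [0, [-0.5, 2, 0], 0],
  [0, [-1.5, 7, 0], 0],
  [0, [-3, 14, 0], 0],
  [0, [-5, 23, 0], 0],
  [0, [-7, 32, 0], 0],
  [0, [-9, 41, 0], 0],
  [0, [-11, 50, 0], 0],
  [0, [-12.7, 58, 0], 0],
  [0, [-13.8, 63, 0], 0],
  [0, [-14.2, 65, 0], 0],
  [0, [-14.3, 65.5, 0], 0],
  [0, [-14.3, 65.5, 0], 0],
  [0, [-14.3, 65.5, 0], 0],
])

```text
time_s: 17.55
ee_pos: [516.6, 114.1, 51.3]
ee_rot: [45.2, 90.0, -33.1]
force: [0.1, 0.5, -8.1]
gripper_width: 39.2
```

Run:
```python
from h import *
import pickle
S=cams.grab_frame("side"); T=cams.grab_frame("top"); pickle.dump((T,S),open("f3.pkl","wb"))
crop(S,(270,270),60,"pics/g6.png",5); crop(T,(225,230),60,"pics/g7.png",5)
st=env.state();print(st["time_s"],st["ee_pos"],st["force"],st["torque"],st["gripper_width"])
```

```text
pics/g6.png origin 210 210 scale 5
pics/g7.png origin 165 170 scale 5
17.65 [516.58862992 114.13922065  51.25939922] [ 0.7161962   0.45541419 -7.3406624 ] [ 0.23635891 -0.04325872  0.02349812] 39.061849673296365
```

View pics/g6.png

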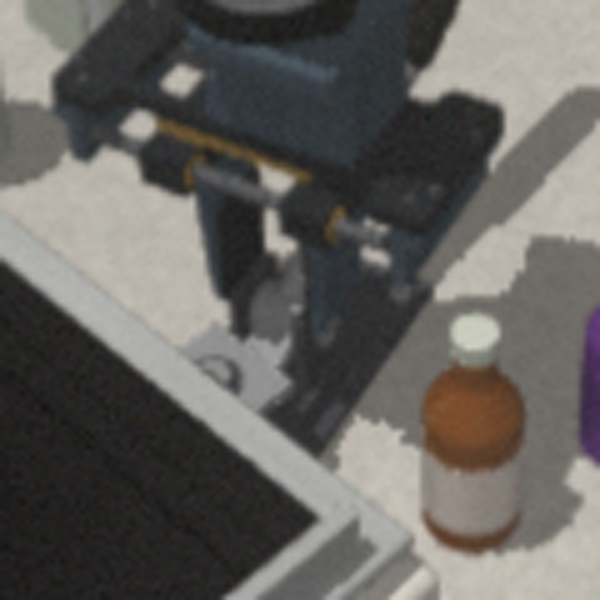

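View pics/g7.png

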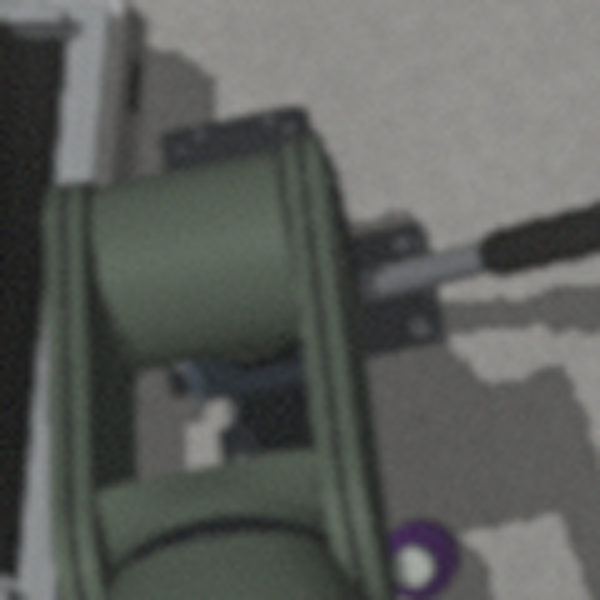

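Emit:
arm_command([
  [0, [0, 0, -1], 0],
  [0, [0, 0, -2], 0],
  [0, [0, 0, -3], 0],
  [0, [0, 0, -3.2], 0],
  [0, [0, 0, -3.2], 0],
  [0, [0, 0, -3.2], 0],
])

```text
time_s: 18.25
ee_pos: [516.6, 114.5, 48.3]
ee_rot: [103.7, 90.0, 25.4]
force: [-0.5, 1.7, -4.8]
gripper_width: 39.2
```

Emit:
arm_command([
  [0, [0, 0, -0.5], 0],
  [0, [0, 0, -0.5], 0],
  [0.6, [0, 0, -0.3], 0],
  [0.8, [0, 0, -0.3], 0],
  [0.9, [0, 0, -0.3], 0],
  [0.9, [0, 0, -0.3], 0],
  [0.9, [0, 0, -0.3], 0],
  [0.9, [0, 0, -0.3], 0],
  [0.9, [0, 0, 10], 0],
  [0.9, [0, 0, 35], 0],
  [0.9, [0, 0, 75], 0],
  [0.9, [0, 0, 120], 0],
  [0.9, [0, -40, 160], 0],
  [0.9, [0, -80, 180], 0],
  [0.9, [0, -130, 180], 0],
  [0.9, [0, -180, 180], 0],
  [0.9, [0, -230, 180], 0],
  [0.9, [0, -280, 180], 0],
  [0.9, [0, -280, 180], 0],
])

```text
time_s: 20.15
ee_pos: [516.2, -171.0, 228.7]
ee_rot: [7.9, 89.8, -70.7]
force: [-0.3, -0.4, -0.1]
gripper_width: 82.0
```

Run:
```python
from h import *
import pickle
S=cams.grab_frame("side"); T=cams.grab_frame("top"); pickle.dump((T,S),open("f4.pkl","wb"))
crop(S,(270,250),75,"pics/k1.png",5); crop(T,(240,230),70,"pics/k2.png",6)
st=env.state();print(st["time_s"],st["ee_pos"],st["force"],st["gripper_width"])
```

```text
pics/k1.png origin 195 175 scale 5
pics/k2.png origin 170 160 scale 6
20.25 [ 516.228625   -166.42820594  228.46802187] [ 0.62025588  0.63749919 -0.3455903 ] 81.95261991959144
```

View pics/k1.png

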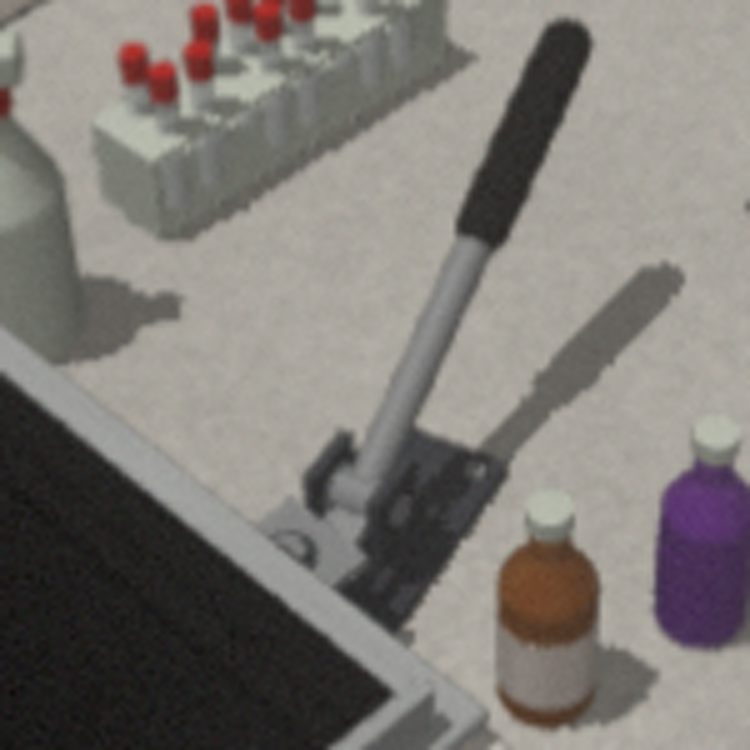

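View pics/k2.png

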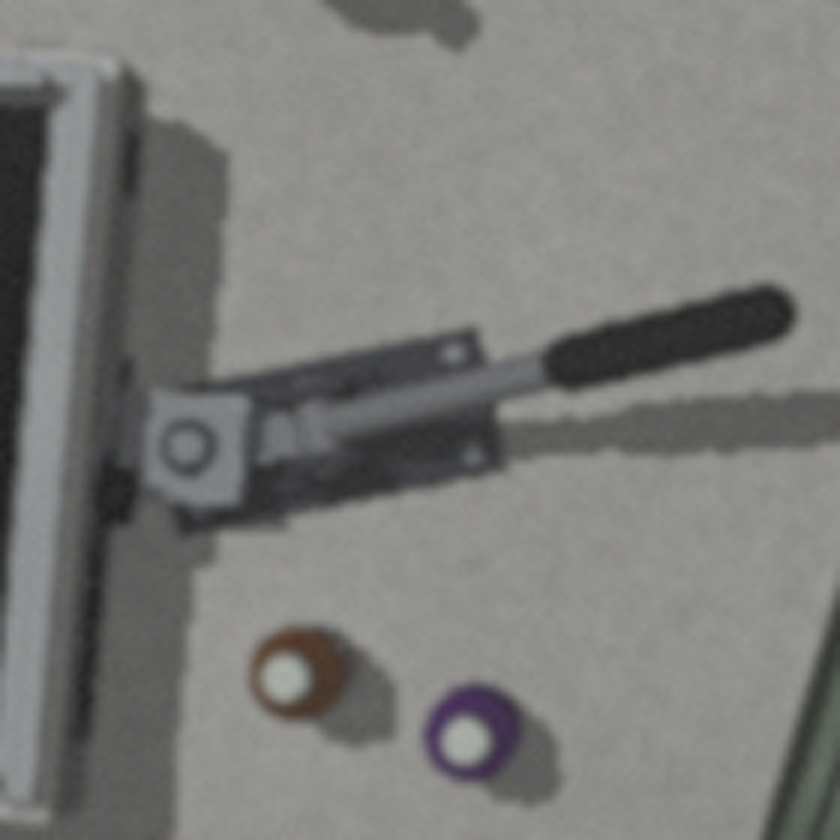

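```bash
cat > m.py <<'E'
from h import *
import pickle
T,S=pickle.load(open("f4.pkl","rb"))
k2=lambda p:cp((170,160),6,p)
bolt=onz(T,[k2((187,445))],68)[0][:2]; r3=onz(T,[k2((454,352))],9)[0][:2]; r2=onz(T,[k2((474,456))],9)[0][:2]
c=onz(T,[k2((185,532))],8)[0][:2]; c2=onz(T,[k2((506,468))],8)[0][:2];c3=onz(T,[k2((475,329))],8)[0][:2]
print("bolt",bolt,"r3",r3,"r2",r2,np.linalg.norm(r3-r2),"corners",c,c2,c3)
v=(r2-r3); yawA=np.degrees(np.arctan2(v[1],v[0]))-90
v=c-c2; print("yaw",yawA%360,np.degrees(np.arctan2(v[1],v[0])),np.linalg.norm(v))
g=[onz(T,[k2((770,312))],163)[0][:2],onz(T,[k2((566,362))],45+125*np.sin(.52))[0][:2]]
v=g[1]-g[0]; print("handle",g,np.degrees(np.arctan2(v[1],v[0])),np.linalg.norm(v))
for y in (100.5,101.5,102.5):
    a=np.radians(y);u=np.array([np.cos(a),np.sin(a)]); piv=(r2+r3)/2+66*u; s=piv+60*u; print(y,"pivot",piv,"saddle",s,"off(bolt-s)",bolt-s)
# reproject tool-based model
a=np.radians(101.7);u=np.array([np.cos(a),np.sin(a)]);w=np.array([-u[1],u[0]]);p=np.array([516.6,114.4])
M=[[*(p-66*u-24.3*w),9],[*(p-66*u+24.3*w),9],[*(p-80*u+35*w),8],[*(p+80*u+35*w),8],[*(p-174*u),144]]
print("model T crop",((proj(T,M)-[170,160]+.5)*6-.5).round().tolist()); print("model S crop",((proj(S,M)-[195,175]+.5)*5-.5).round().tolist())
print("bolt S crop",((proj(S,[[504.8,171.5,68]])-[195,175]+.5)*5-.5).round(), "T",((proj(T,[[504.8,171.5,68]])-[170,160]+.5)*6-.5).round())
E
python3 m.py
```

```text
bolt [507.44865628 171.7135272 ] r3 [554.20265569  53.60285858] r2 [504.6738468   43.95948481] 50.45887005566151 corners [468.8360218  181.13406465] [498.98822299  28.79921702] [565.26152681  43.67777054]
yaw 101.01777681829998 101.19605099420103 155.29024772767332
handle [array([559.07965554, -88.63002724]), array([542.13254412,  -1.34041094])] 100.9871781390148 88.91952372203005
100.5 pivot [517.41070656 113.6759956 ] saddle [506.47657503 172.67129005] off(bolt-s) [ 0.97208124 -0.95776285]
101.5 pivot [516.27996757 113.4562022 ] saddle [504.31789151 172.25168448] off(bolt-s) [ 3.13076477 -0.53815728]
102.5 pivot [515.15323673 113.21670817] saddle [502.16685989 171.79446859] off(bolt-s) [ 5.28179639 -0.0809414 ]
model T crop [[452.0, 353.0], [472.0, 453.0], [506.0, 469.0], [175.0, 538.0], [692.0, 333.0]]
model S crop [[392.0, 435.0], [480.0, 469.0], [514.0, 459.0], [347.0, 697.0], [539.0, 109.0]]
bolt S crop [[295. 546.]] T [[187. 451.]]
```

Emit:
arm_command([
  [0.9, [8, 28, 0], 0],
  [0.9, [17, 55, 0], -0.01],
  [0.9, [26, 85, 0], -0.01],
  [0.9, [33.4, 108.7, 0], -0.01],
  [0.9, [33.4, 108.7, 0], -0.01],
  [0.9, [33.4, 108.7, -25], -0.01],
  [0.9, [33.4, 108.7, -45], -0.01],
  [0.9, [33.4, 108.7, -65], -0.01],
  [0.9, [33.4, 108.7, -80], -0.01],
  [0.7, [33.4, 108.7, -90], -0.01],
  [0.6, [33.4, 108.7, -92], -0.01],
  [0.55, [33.4, 108.7, -92], -0.01],
  [0.55, [33.4, 108.7, -92], -0.01],
  [0.55, [33.4, 108.7, -92], -0.01],
])

```text
time_s: 21.65
ee_pos: [550.4, -57.0, 136.9]
ee_rot: [71.9, 89.9, -7.0]
force: [0.5, 0.6, 0.2]
gripper_width: 50.7
```

Run:
```python
from h import *
S=cams.grab_frame("side"); T=cams.grab_frame("top")
crop(S,(290,210),75,"pics/k3.png",5); crop(T,(270,215),60,"pics/k4.png",5)
st=env.state();print(st["time_s"],st["ee_pos"],st["force"],st["gripper_width"])
```

```text
pics/k3.png origin 215 135 scale 5
pics/k4.png origin 210 155 scale 5
21.75 [550.23942523 -56.97039028 136.68780099] [0.04897254 0.6005987  0.57774593] 50.03434959968708
```

View pics/k3.png

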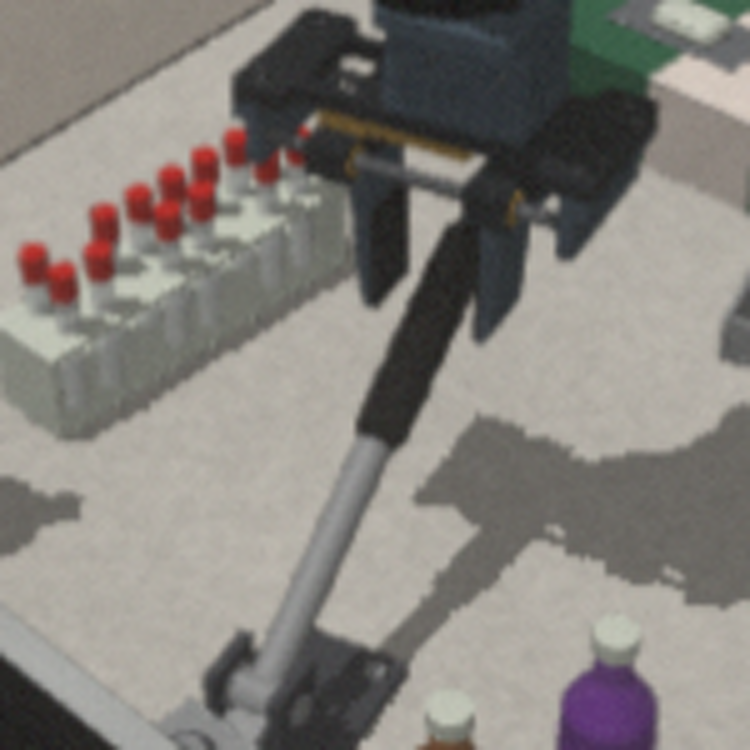

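View pics/k4.png

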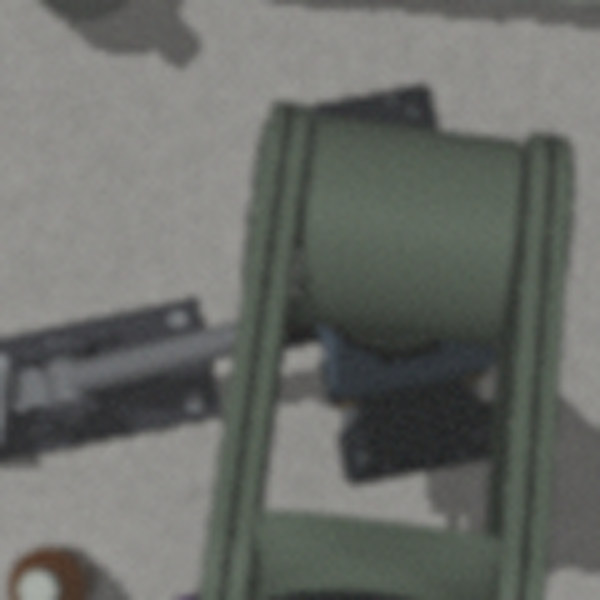

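Emit:
arm_command([
  [0.45, [0, 0, 0], 0],
  [0.4, [0, 0, 0], 0],
  [0.36, [0, 0, 0], 0],
  [0.33, [0, 0, 0], 0],
  [0.31, [0, 0, 0], 0],
  [0.3, [0, 0, 0], 0],
  [0.28, [0, 0, 0], 0],
  [0.26, [0, 0, 0], 0],
  [0.24, [0, 0, 0], 0],
  [0.2, [0, 0, 0], 0],
  [0.2, [0, 0, 0], 0],
], grip_force=8)

```text
time_s: 22.85
ee_pos: [550.1, -57.0, 136.1]
ee_rot: [55.6, 90.0, -23.3]
force: [1.5, -0.3, 0.2]
gripper_width: 25.9
```

Run:
```python
from h import *
import pickle
S=cams.grab_frame("side"); T=cams.grab_frame("top")
crop(S,(290,210),75,"pics/k5.png",5); crop(T,(240,230),70,"pics/k6.png",6)
st=env.state();print(st["time_s"],st["ee_pos"],st["force"],st["gripper_width"])
```

```text
pics/k5.png origin 215 135 scale 5
pics/k6.png origin 170 160 scale 6
22.95 [550.0647173  -56.99325057 136.16199648] [ 1.17411074 -0.77033025 -0.54000459] 26.139566378353905
```

View pics/k5.png

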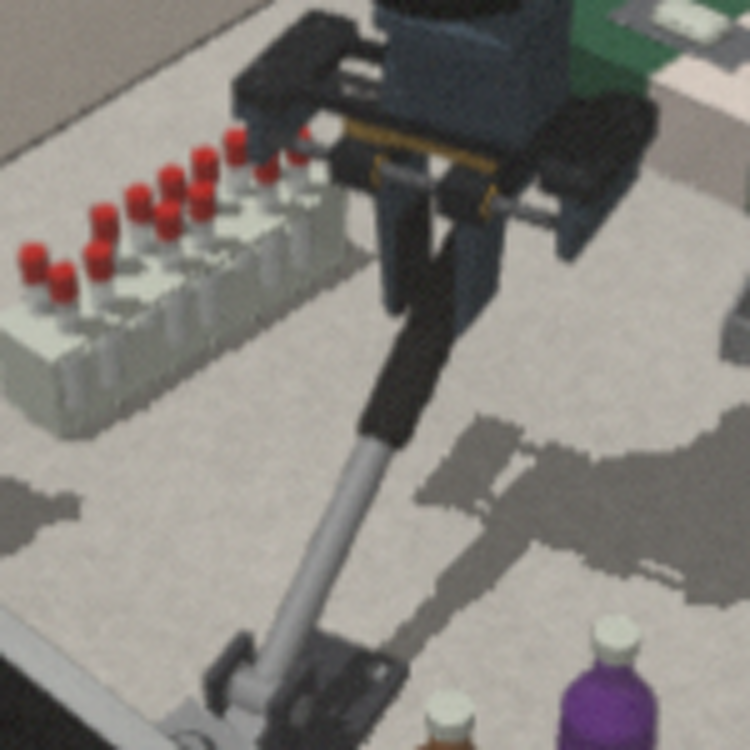

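View pics/k6.png

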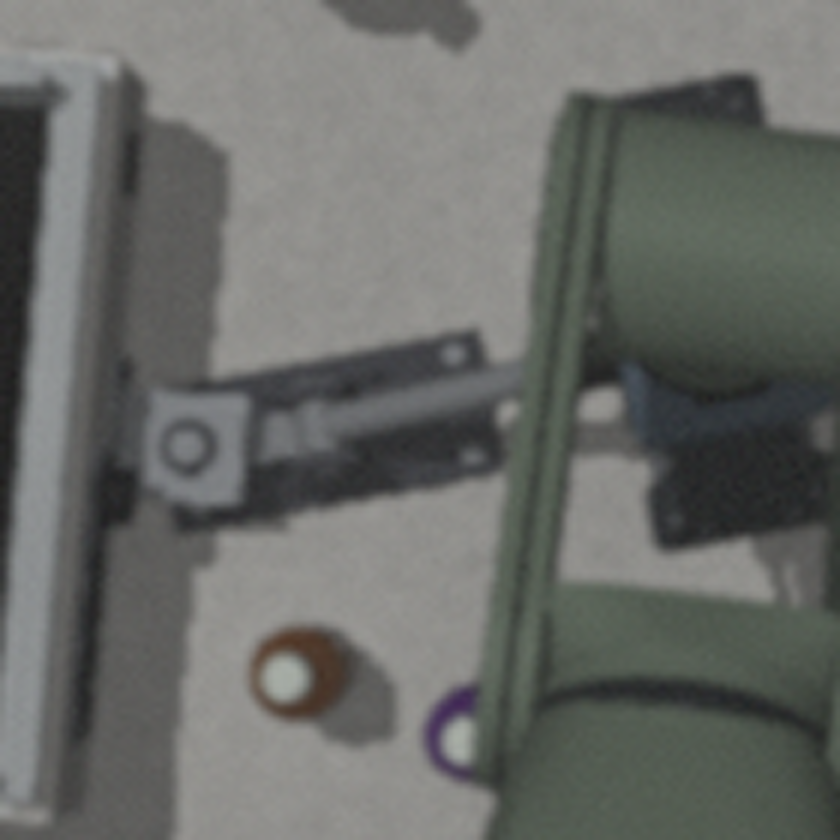

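Emit:
arm_command([
  [0.2, [0, 0, 0], 0],
  [0.2, [0.4, -1.9, -3.5], 0],
  [0.2, [0.7, -3.7, -7], 0],
  [0.2, [1.1, -5.5, -10.6], 0],
  [0.2, [1.4, -7.3, -14.2], 0],
  [0.2, [1.7, -8.9, -17.8], 0],
  [0.2, [2, -10.4, -21.5], 0],
  [0.2, [2.3, -11.9, -25.2], 0],
  [0.2, [2.5, -12.9, -27.5], 0],
  [0.2, [2.5, -12.9, -27.5], 0],
  [0.2, [2.5, -12.9, -27.5], 0],
], grip_force=25)

```text
time_s: 24.05
ee_pos: [552.5, -70.0, 108.6]
ee_rot: [14.4, 90.0, -64.5]
force: [1.8, -2.2, 2.9]
gripper_width: 25.3
```

Run:
```python
from h import *
import pickle
S=cams.grab_frame("side"); T=cams.grab_frame("top")
crop(S,(270,250),75,"pics/k7.png",5); crop(T,(240,230),70,"pics/k8.png",6)
st=env.state();print(st["time_s"],st["ee_pos"],st["force"],st["gripper_width"])
```

```text
pics/k7.png origin 195 175 scale 5
pics/k8.png origin 170 160 scale 6
24.15 [552.4921392  -69.91059569 108.70911975] [ 1.26177302 -2.62340723  3.15784386] 25.136835556280783
```

View pics/k7.png

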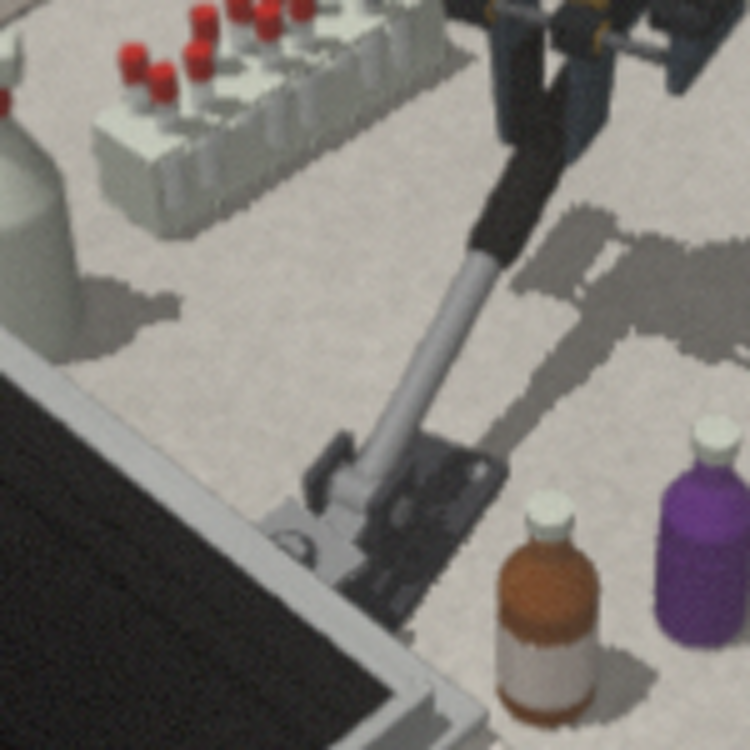

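View pics/k8.png

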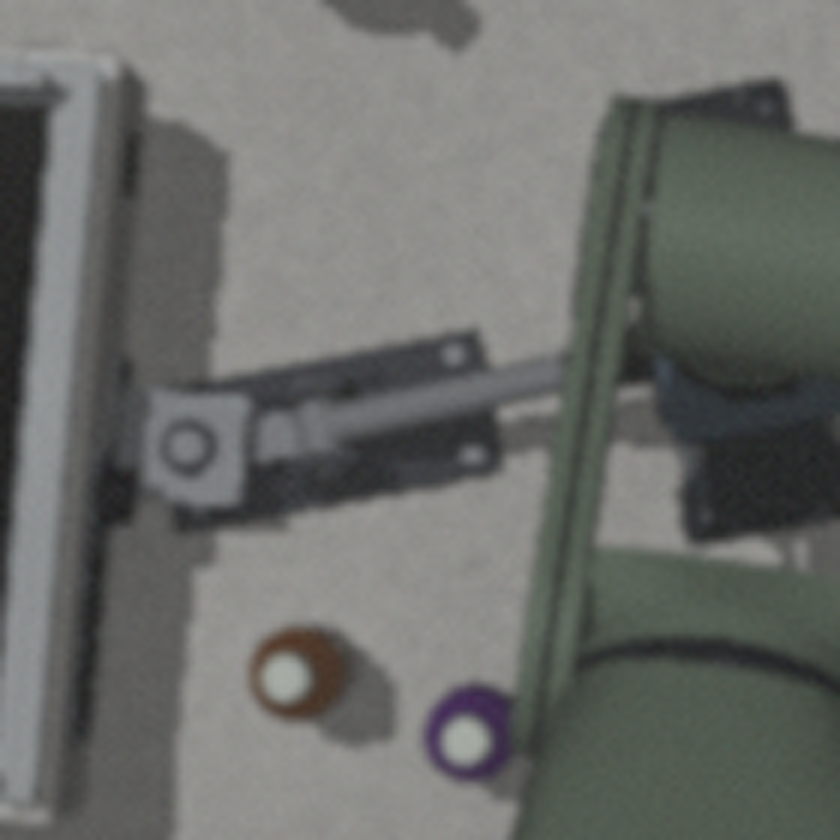

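Emit:
arm_command([
  [0.2, [0, 0, 0], 0],
  [0.2, [0, 0, 0], 0],
  [0.2, [0.3, -1.5, -4], 0],
  [0.2, [0.6, -3.1, -9], 0],
  [0.2, [0.9, -4.3, -12.8], 0],
  [0.2, [1.1, -5.4, -16.6], 0],
  [0.2, [1.3, -6.4, -20.4], 0],
  [0.2, [1.5, -7.4, -24.3], 0],
  [0.2, [1.7, -8.3, -28.2], 0],
  [0.2, [1.8, -9.1, -32.1], 0],
  [0.2, [2, -9.8, -36], 0],
  [0.2, [2.1, -10.5, -40], 0],
  [0.2, [2.1, -10.5, -40], 0],
  [0.2, [2.1, -10.5, -40], 0],
], grip_force=45)

```text
time_s: 25.55
ee_pos: [554.8, -80.9, 70.9]
ee_rot: [50.8, 89.9, -28.0]
force: [-3.7, -4.2, 20.1]
gripper_width: 25.1
```

Run:
```python
from h import *
import pickle
S=cams.grab_frame("side"); T=cams.grab_frame("top")
crop(S,(270,250),75,"pics/k9.png",5); crop(T,(240,230),70,"pics/k10.png",6)
st=env.state();print(st["time_s"],st["ee_pos"],st["force"],st["gripper_width"])
```

```text
pics/k9.png origin 195 175 scale 5
pics/k10.png origin 170 160 scale 6
25.65 [554.80593541 -80.88582429  71.0108435 ] [-4.32776322 -3.04326933 19.08554114] 24.87567417138959
```

View pics/k9.png

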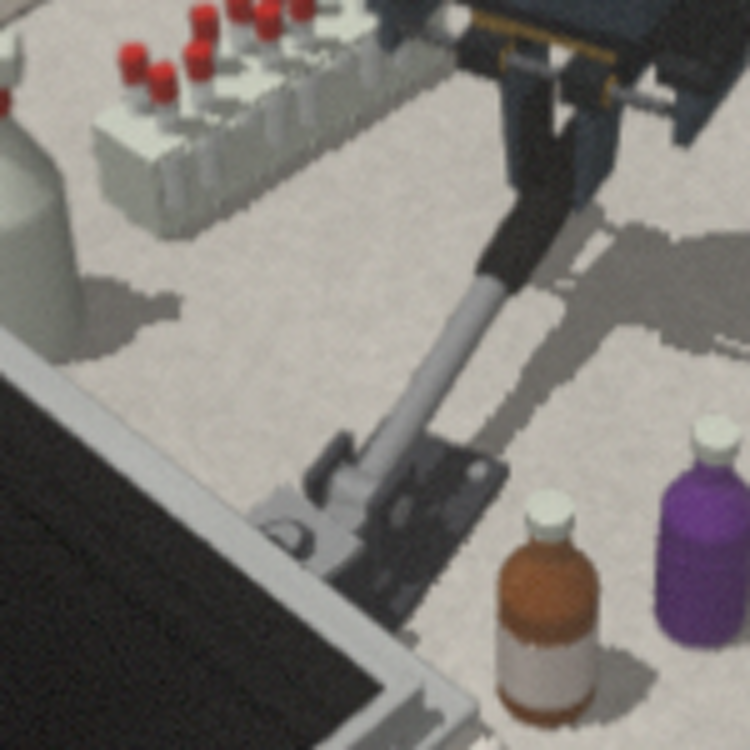

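View pics/k10.png

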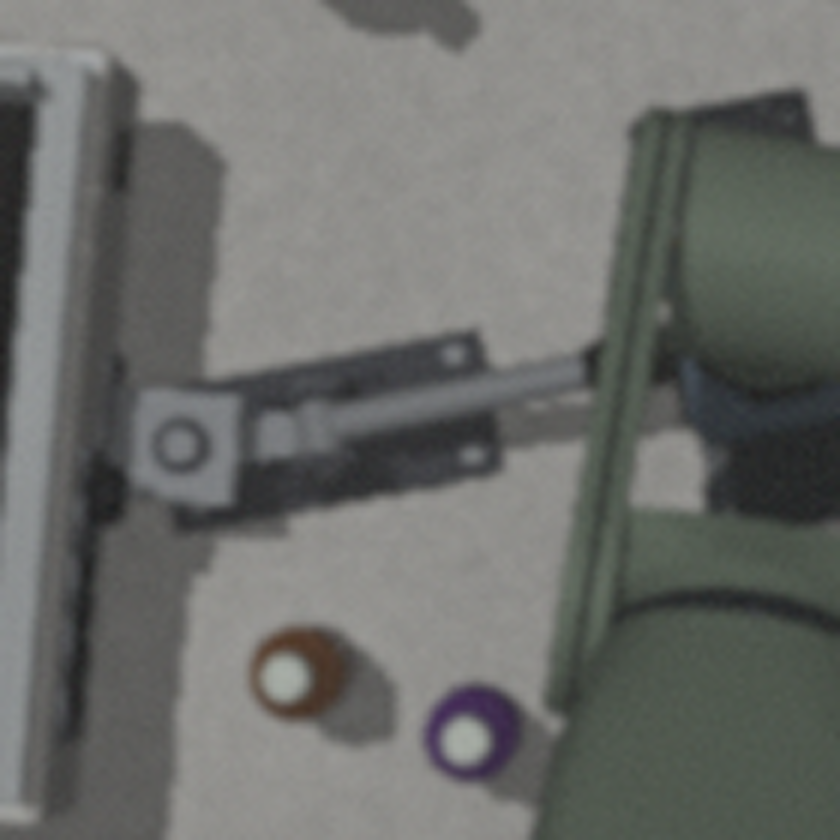

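Emit:
arm_command([
  [0.2, [0, 0, 0], 0],
  [0.2, [0.1, -0.6, -4], 0],
  [0.2, [0.2, -1.1, -8], 0],
  [0.2, [0.3, -1.4, -11], 0],
  [0.2, [0.3, -1.5, -13], 0],
  [0.2, [0.3, -1.5, -14.5], 0],
  [0.2, [0.3, -1.5, -14.5], 0],
  [0.2, [0.3, -1.5, -14.5], 0],
], grip_force=60)

```text
time_s: 26.45
ee_pos: [555.3, -83.3, 57.0]
ee_rot: [33.9, 89.8, -44.9]
force: [-4.6, -6.9, 22.2]
gripper_width: 24.9
```

Emit:
arm_command([
  [0.2, [0, 0, -1], 0],
  [0.2, [0, 0, -2], 0],
  [0.2, [0, 0, -2], 0],
  [0.2, [0, 0, -2], 0],
])

```text
time_s: 26.85
ee_pos: [555.3, -83.5, 55.1]
ee_rot: [31.6, 89.8, -47.2]
force: [-4.5, -7.4, 21.9]
gripper_width: 25.0
```

Run:
```python
from h import *
import pickle
S=cams.grab_frame("side"); T=cams.grab_frame("top"); pickle.dump((T,S),open("f5.pkl","wb"))
crop(S,(270,250),75,"pics/l1.png",5); crop(T,(240,230),70,"pics/l2.png",6)
cv2.imwrite("pics/l3.png",S["img"][:,:,::-1])
st=env.state();print(st["time_s"],st["ee_pos"],st["force"],st["torque"],st["gripper_width"])
```

```text
pics/l1.png origin 195 175 scale 5
pics/l2.png origin 170 160 scale 6
26.95 [555.32010901 -83.50677295  55.05375377] [-4.76541096 -7.36657655 22.59971284] [-0.70864389  0.77122329 -0.05035671] 24.472626193256374
```

View pics/l1.png

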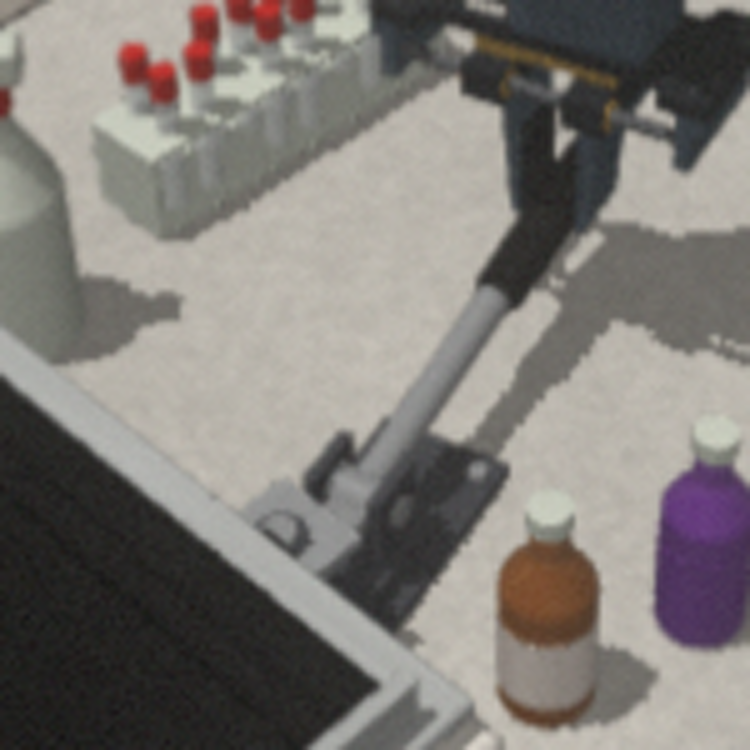

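View pics/l2.png

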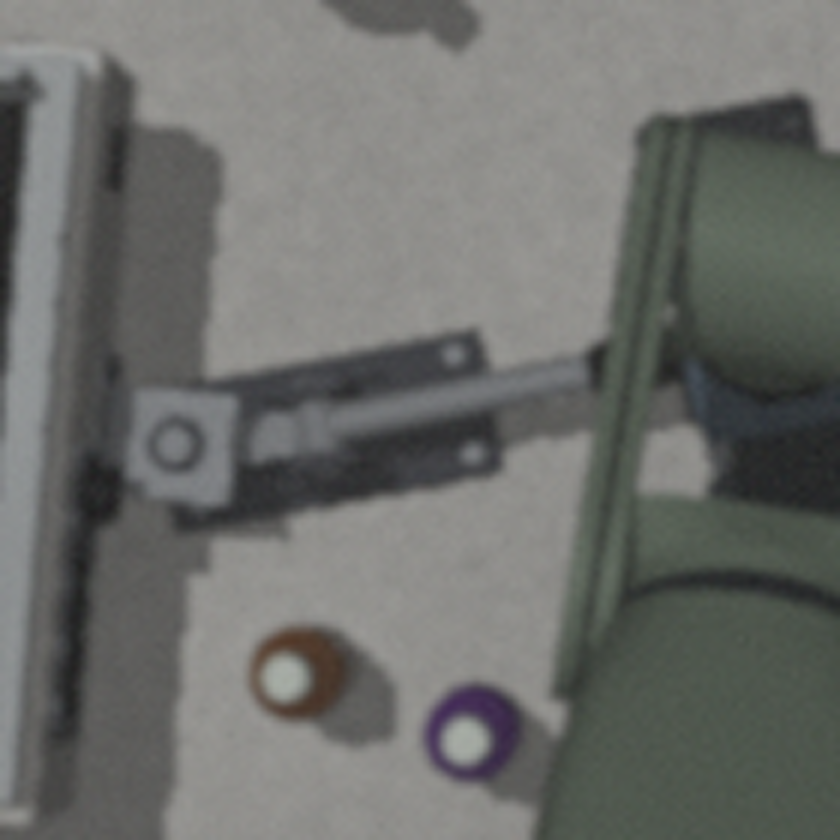

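View pics/l3.png

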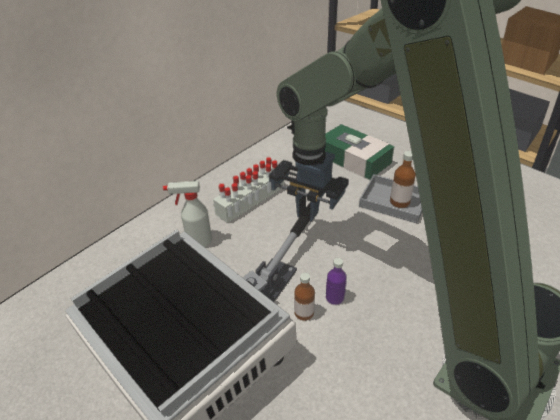

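```bash
python3 - <<'E'
from h import *
import pickle
T,S=pickle.load(open("f5.pkl","rb"))
a=np.radians(101.05);u=np.array([np.cos(a),np.sin(a)]);p=np.array([516.5,113.9])
for q in (0,.15,.36,.38,.40,.42):
    th=.52-q; P=[*(p-125*np.cos(th)*u),45+125*np.sin(th)]
    print(q,((proj(S,[P])-[195,175]+.5)*5-.5).round(1),((proj(T,[P])-[170,160]+.5)*6-.5).round(1))
# bolt height
k=(T,cp((170,160),6,(176,444))); s=(S,cp((195,175),5,(281,534)))
print("bolt now",tri([k,s]),"before",tri([(T,cp((170,160),6,(187,445))),(S,cp((195,175),5,(292,548)))]))
E
python3 - <<'E'
import cv2,numpy as np
ims=[cv2.imread(f"pics/{n}.png")[200:420,330:600] for n in("k9","l1")]
cv2.imwrite("pics/cmp.png",cv2.resize(np.hstack(ims),None,fx=1.45,fy=1.45))
E
```

```text
0 [[478.7 249. ]] [[546.1 373. ]]
0.15 [[487.  265.5]] [[564.7 372.1]]
0.36 [[493.9 295.8]] [[580.4 373.1]]
0.38 [[494.3 299. ]] [[581.3 373.3]]
0.4 [[494.6 302.3]] [[582.  373.5]]
0.42 [[494.9 305.7]] [[582.7 373.8]]
bolt now (array([508. , 175.8,  77. ]), np.float64(0.18)) before (array([507.2, 171.8,  65. ]), np.float64(0.14))
```

View pics/cmp.png

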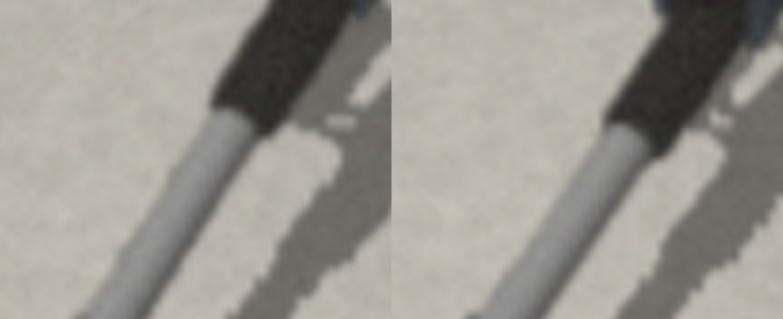

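Emit:
arm_command([
  [0.2, [0, 0, -1], 0],
  [0.2, [0, 0, -2], 0],
  [0.2, [0, 0, -3], 0],
  [0.2, [0, 0, -3], 0],
  [0.2, [0, 0, -3], 0],
])

```text
time_s: 27.45
ee_pos: [555.4, -83.8, 52.1]
ee_rot: [27.9, 89.8, -51.0]
force: [-4.8, -8.4, 21.6]
gripper_width: 24.9
```

```bash
python3 - <<'E'
from h import *
import pickle
S=cams.grab_frame("side"); T=cams.grab_frame("top"); pickle.dump((T,S),open("f6.pkl","wb"))
crop(S,(270,250),75,"pics/l4.png",5); crop(T,(240,230),70,"pics/l5.png",6); crop(S,(290,215),37,"pics/l6.png",10)
st=env.state();print(st["time_s"],st["ee_pos"],st["force"],st["torque"],st["gripper_width"])
E
python3 - <<'E'
import cv2,numpy as np
ims=[cv2.imread(f"pics/{n}.png")[200:420,330:600] for n in("l1","l4")]
cv2.imwrite("pics/cmp2.png",cv2.resize(np.hstack(ims),None,fx=1.45,fy=1.45))
E
```

```text
pics/l4.png origin 195 175 scale 5
pics/l5.png origin 170 160 scale 6
pics/l6.png origin 253 178 scale 10
27.55 [555.38999081 -83.81700015  52.0543075 ] [-4.60531363 -8.78879716 22.36030418] [-0.91515886  0.75478814 -0.0045086 ] 24.602322214325085
```

View pics/cmp2.png

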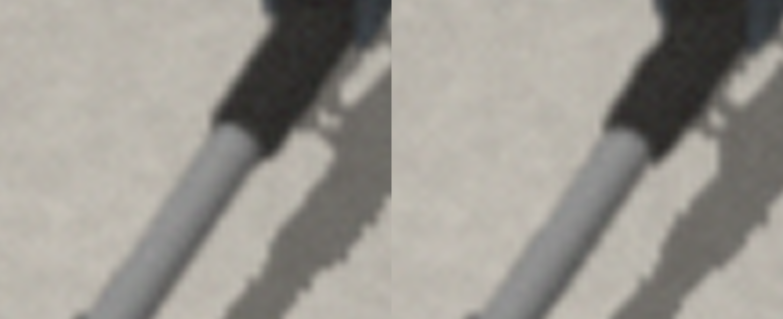

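View pics/l6.png

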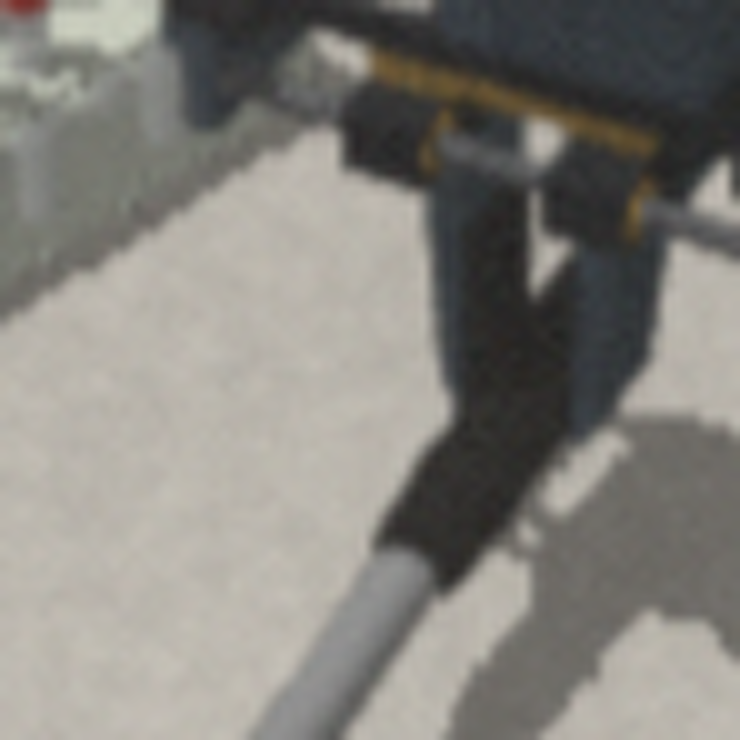

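Run:
```python
from h import *
import pickle
T,S=pickle.load(open("f6.pkl","rb"));T0,S0=pickle.load(open("f4.pkl","rb"))
a=np.radians(86);ux=np.array([np.cos(a),np.sin(a),0]);uy=np.array([-ux[1],ux[0],0]);ez=np.array([0,0,1.])
pad=np.array([505.5,171.5,0]); O=pad+185*ux
def W(x,y,z,t):
    dx=x-115; x2=115+dx*np.cos(t)+z*np.sin(t); z2=-dx*np.sin(t)+z*np.cos(t)
    return O+x2*ux+y*uy+z2*ez
for rise in(0,10,12,14,16,17,18):
    t=rise/300
    print(rise,"bolt S",((proj(S,[W(-185,0,68,t)])-[195,175]+.5)*5-.5).round(1)[0],"T",((proj(T,[W(-185,0,68,t)])-[170,160]+.5)*6-.5).round(1)[0],"frontcorner T",proj(T,[W(-150,170,125,t),W(-150,-170,125,t)]).round(1).tolist())
crop(S0,(253,287),25,"pics/n0.png",14);crop(S,(253,287),25,"pics/n1.png",14)
a=cv2.imread("pics/n0.png");b=cv2.imread("pics/n1.png");cv2.imwrite("pics/n.png",cv2.resize(np.hstack([a,b]),(800,400)))
# optical-flow style shift of near foot / platform regions in side and top between f4 and f6
for nm,A,B,boxes in(("S",S0,S,[(243,275,18,18),(60,300,40,40),(240,330,40,40),(140,400,60,19)]),("T",T0,T,[(193,226,18,18),(66,158,30,30),(170,158,30,30),(66,270,30,30),(165,275,30,30)])):
    ga=cv2.cvtColor(A["img"],cv2.COLOR_RGB2GRAY);gb=cv2.cvtColor(B["img"],cv2.COLOR_RGB2GRAY)
    for x,y,w,h in boxes:
        t=ga[y:y+h,x:x+w]; m=8; y0,x0=max(0,y-m),max(0,x-m); r=cv2.matchTemplate(cv2.resize(gb[y0:y+h+m,x0:x+w+m],None,fx=4,fy=4,interpolation=2),cv2.resize(t,None,fx=4,fy=4,interpolation=2),cv2.TM_CCOEFF_NORMED)
        _,c,_,l=cv2.minMaxLoc(r); print(nm,(x,y),"shift",l[0]/4-(x-x0),l[1]/4-(y-y0),round(c,2))
```

```text
0 bolt S [294.3 544.9] T [187.4 449.3] frontcorner T [[179.0, 298.1], [189.8, 168.5]]
10 bolt S [288.7 532.8] T [178.8 448. ] frontcorner T [[176.7, 298.3], [187.6, 167.8]]
12 bolt S [287.5 530.4] T [177.  447.7] frontcorner T [[176.2, 298.3], [187.1, 167.6]]
14 bolt S [286.3 528. ] T [175.1 447.4] frontcorner T [[175.7, 298.3], [186.7, 167.5]]
16 bolt S [285.  525.7] T [173.3 447.1] frontcorner T [[175.2, 298.4], [186.2, 167.4]]
17 bolt S [284.4 524.5] T [172.3 447. ] frontcorner T [[175.0, 298.4], [186.0, 167.3]]
18 bolt S [283.7 523.3] T [171.3 446.9] frontcorner T [[174.7, 298.4], [185.8, 167.2]]
pics/n0.png origin 228 262 scale 14
pics/n1.png origin 228 262 scale 14
S (243, 275) shift -2.75 -2.0 0.81
S (60, 300) shift -3.5 1.75 0.99
S (240, 330) shift -2.25 -1.5 0.97
S (140, 400) shift -2.75 1.0 0.85
T (193, 226) shift -2.25 -0.5 0.93
T (66, 158) shift -2.75 -0.25 1.0
T (170, 158) shift -3.5 -1.25 0.97
T (66, 270) shift -2.75 -0.25 0.99
T (165, 275) shift -3.75 0.25 0.97
```

View pics/n.png

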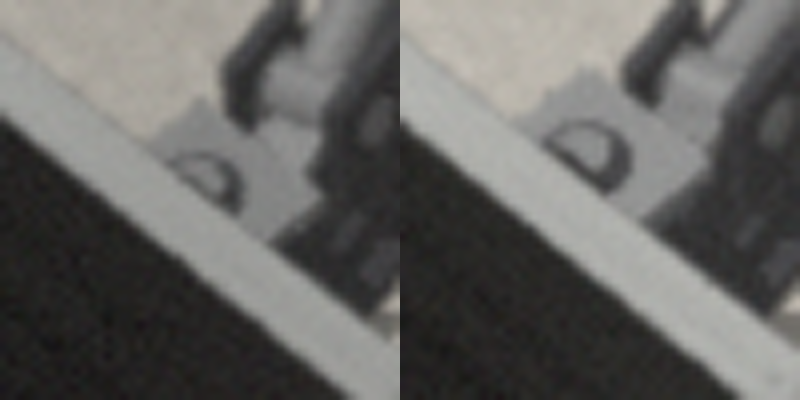

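Emit:
arm_command([
  [0.2, [0, 0, -1], 0],
  [0.2, [0, 0, -2], 0],
  [0.2, [0, 0, -3], 0],
  [0.2, [0, 0, -4], 0],
  [0.2, [0, 0, -4], 0],
  [0.2, [0, 0, -4], 0],
])

```text
time_s: 28.15
ee_pos: [555.5, -84.1, 48.9]
ee_rot: [27.2, 89.7, -51.7]
force: [-5.7, -9.2, 28.3]
gripper_width: 25.4
```

```bash
cat > cmpr.py <<'E'
from h import *
import pickle,sys
S=cams.grab_frame("side"); T=cams.grab_frame("top"); pickle.dump((T,S),open(sys.argv[1],"wb"))
st=env.state();print(st["time_s"],st["ee_pos"],st["force"],st["torque"],st["gripper_width"])
for ref in sys.argv[2:]:
    T0,S0=pickle.load(open(ref,"rb"))
    for nm,A,B,boxes in(("S rubber edge",S0,S,[(284,225,18,16)]),("S rod",S0,S,[(272,240,18,22)]),("T bolt",T0,T,[(190,223,22,22)]),("S bolt/tab",S0,S,[(247,270,16,16)]),("T platform",T0,T,[(155,158,40,30)]),("S plate corner",S0,S,[(280,262,20,15)]),("T plate",T0,T,[(235,213,20,28)])):
        ga=cv2.cvtColor(A["img"],cv2.COLOR_RGB2GRAY);gb=cv2.cvtColor(B["img"],cv2.COLOR_RGB2GRAY)
        for x,y,w,h in boxes:
            m=6; t=ga[y:y+h,x:x+w]; r=cv2.matchTemplate(cv2.resize(gb[y-m:y+h+m,x-m:x+w+m],None,fx=8,fy=8,interpolation=2),cv2.resize(t,None,fx=8,fy=8,interpolation=2),cv2.TM_CCOEFF_NORMED)
            _,c,_,l=cv2.minMaxLoc(r); print(ref,nm,l[0]/8-m,l[1]/8-m,round(c,3))
crop(S,(270,250),75,"pics/"+sys.argv[1]+".png",5)
E
python3 cmpr.py f7.pkl f5.pkl f6.pkl
```

```text
28.25 [555.47976015 -84.06767899  48.96452096] [-6.68316123 -7.6214724  27.74605362] [-1.02978474  1.17084838 -0.03261498] 25.102175956578606
f5.pkl S rubber edge 0.0 1.0 0.998
f5.pkl S rod 0.375 0.0 0.991
f5.pkl T bolt -0.375 0.0 0.979
f5.pkl S bolt/tab -0.125 -0.25 0.981
f5.pkl T platform -0.375 -0.125 0.997
f5.pkl S plate corner 0.0 0.0 0.997
f5.pkl T plate 0.0 0.0 0.997
f6.pkl S rubber edge 0.0 0.5 0.997
f6.pkl S rod 0.25 -0.125 0.993
f6.pkl T bolt -0.125 0.0 0.986
f6.pkl S bolt/tab 0.0 -0.125 0.987
f6.pkl T platform -0.125 0.0 0.998
f6.pkl S plate corner 0.0 0.0 0.998
f6.pkl T plate 0.0 0.0 0.997
pics/f7.pkl.png origin 195 175 scale 5
```

Emit:
arm_command([
  [0.2, [0, 0, -1], 0],
  [0.2, [0, 0, -2], 0],
  [0.2, [0, 0, -3], 0],
  [0.2, [0, 0, -3], 0],
  [0.2, [0, 0, -3], 0],
  [0.2, [0, 0, -3], 0],
])

```text
time_s: 28.85
ee_pos: [555.7, -84.2, 47.6]
ee_rot: [33.3, 89.7, -45.5]
force: [-9.0, -8.8, 38.3]
gripper_width: 24.8
```

```bash
python3 cmpr.py f8.pkl f7.pkl
```

```text
28.95 [555.66204456 -84.14935969  47.56460237] [-7.51709436 -8.48310674 37.82499582] [-1.02202274  1.70390122 -0.03545329] 24.890904767775602
f7.pkl S rubber edge 0.125 0.0 0.998
f7.pkl S rod 0.0 0.125 0.994
f7.pkl T bolt -0.125 0.0 0.992
f7.pkl S bolt/tab 0.0 0.0 0.994
f7.pkl T platform -0.125 0.0 0.999
f7.pkl S plate corner 0.0 0.0 0.998
f7.pkl T plate 0.0 0.0 0.998
pics/f8.pkl.png origin 195 175 scale 5
```

Emit:
arm_command([
  [0.2, [0, 0, 1], 0],
  [0.2, [0, 0, 1.8], 0],
  [0.2, [0, 0, 1.8], 0],
  [0.2, [0, 0, 1.8], 0],
  [0.2, [0, 0, 1.8], 0],
  [0.2, [0, 0, 1.8], 0],
])

```text
time_s: 29.55
ee_pos: [555.6, -84.1, 48.2]
ee_rot: [30.6, 89.7, -48.2]
force: [-6.3, -8.4, 31.7]
gripper_width: 25.1
```

```bash
python3 cmpr.py f9.pkl f8.pkl f4.pkl
python3 - <<'E'
from h import *
import pickle
T,S=pickle.load(open("f9.pkl","rb")); cv2.imwrite("pics/fs.png",S["img"][:,:,::-1]);cv2.imwrite("pics/ft.png",T["img"][:,:,::-1])
E
```

```text
29.65 [555.60851115 -84.11323223  48.22853031] [-5.91805067 -8.58896677 31.04942373] [-1.12640516  1.27185949 -0.06246311] 24.838488126606826
f8.pkl S rubber edge -0.125 0.0 0.997
f8.pkl S rod 0.0 -0.125 0.996
f8.pkl T bolt 0.0 0.0 0.994
f8.pkl S bolt/tab 0.0 0.0 0.994
f8.pkl T platform 0.0 0.0 0.999
f8.pkl S plate corner 0.0 0.0 0.999
f8.pkl T plate 0.0 0.0 0.998
f4.pkl S rubber edge 6.0 5.5 0.438
f4.pkl S rod 4.25 2.0 0.624
f4.pkl T bolt -2.5 -0.375 0.939
f4.pkl S bolt/tab 0.125 -2.75 0.755
f4.pkl T platform -3.75 -1.125 0.989
f4.pkl S plate corner 0.0 -0.125 0.881
f4.pkl T plate 0.125 0.375 0.939
pics/f9.pkl.png origin 195 175 scale 5
```

View pics/f9.pkl.png

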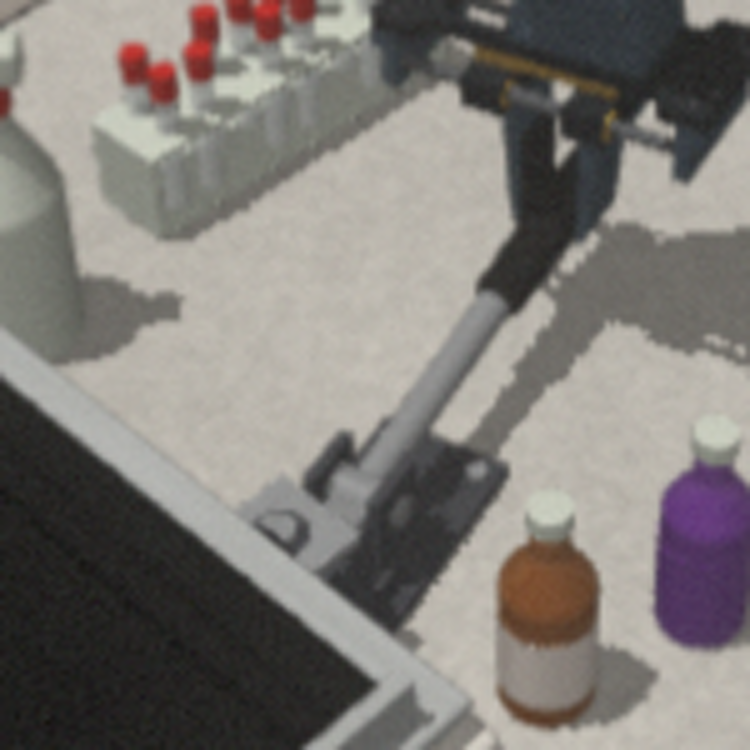

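View pics/ft.png

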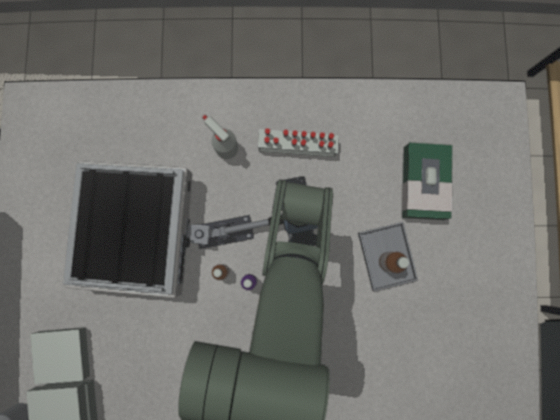

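Run:
```python
from workcell import env
print(env.job_done()); s=env.state(); print(s["time_s"],s["ee_pos"],s["force"])
```

```text
the job is handed in; nothing more can be done
None
the job is handed in; nothing more can be done
```

I handed the job in at about 30 s (limit 67 s). The arm is holding the jack handle down on its stop, and the shaker's front is lifted on the jack.

- **Bottle:** The large amber bottle stands upright in the steel tray. The last top picture still shows it standing.
- **Jack placement:** The jack was set flat with its handle up. Its saddle was within about 2 mm of the pad centre by the top view and by the tool position. I turned it about 15° from the shaker's axis to keep the gripper off the small amber bottle. The plate did not shift while pumping.
- **Full stroke:** A 3 mm harder push raised the force from 28 to 38 N without the handle moving. I then eased off to about 31 N and held there.
- **Lift:** The front tab rose about 15–17 mm by the image shifts, which puts the front feet about 11–13 mm up. I did not see the feet directly.
- **Other things:** The tube rack, spray bottle, carton and look-alikes look unmoved in the last pictures. The rear-corner picture shifts are about what the tilt alone would give, so I saw no sign of the shaker being shoved.

**Checks that disagreed:**
- One two-camera estimate of the bolt, taken just before the stop was reached, gave a rise of only about 12 mm. The bolt is partly hidden in the side view, so I trusted the image shifts instead.
- The tool reached the stop about 8 mm lower than I calculated. I think the grip slipped a little on the handle, so I used force and images rather than height to judge the stop.

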